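# Latch the lid of the instrument chest

### The job

Fasten the lid of the wooden chest with the draw latch on its front: lay the latch's link over the keeper on the lid so that its cross bar sits behind the keeper's lip, then press the lever down and in, over centre, until it lies flat against the chest and holds the lid down by itself. Leave the other things on the bench where they are and let go of the latch.

Things in the scene. Friction and masses are not known exactly. Their poses are not given: they have to be found in the camera images.
- lever_pivot (a point): Fixed pivot of the latch lever, 28 mm in front of the front face of a dark wooden chest (172 x 235 mm, lid top 189 mm high, low strap on it; the chest does not move), 123.5 mm above the bench. Axes are the chest's: -x points straight out of its front, y along the front (all latch hinges lie along y), z up.
- lever_pad (a point): Middle of the outer face of the steel lever, where it is pressed, 62 mm down the lever from the pivot and 10 mm out. The lever is a plate 30 mm wide, 4 mm thick, ending 85 mm from the pivot in an outward curl. Axes turn with the lever: -x is the outer face's outward normal, +z runs from the free end to the pivot.
- link_bar (a point): Centre of the link's round cross bar (7 mm thick, 36 mm long, along y). The link is a flat steel frame 44 mm wide, 5 mm thick, pinned to the lever; the bar lies 80 mm from the pin. Axes turn with the link: +z points from the pin to the bar and on to the end tab, x is normal to the frame.
- link_tab (a point): Grip point on the solid end tab of the link, 32 mm beyond the cross bar's axis and 12 mm from the link's free end. The tab is 44 mm wide along y, 5 mm thick along x, 40 mm long along z. Gripped across its 44 mm width (fingers beside it along y) it can swing about y between the pads.
- keeper_seat (a point): Where the bar's axis rests in the keeper, a steel hook 24 mm wide on the lid's front edge (the link's window is 34 mm wide). Its slot is open upward and 17 mm wide front to back (the bar's axis may lie 5 mm either side of this point along x); the lip rises 10 mm above this point. Axes as the chest's, tipping with the lid.
- lever (a joint): Lever angle, rad: 0 = flat against the chest (latched, hard stop), grows as the free end swings out and up, 1.57 = level, limit 2.75. Slight friction holds it. The link's pin is at (+9, 0, -20) mm in the lever's axes from the pivot. When hooked, it draws the lid from about 1.6 on, passes centre near 0.4 and snaps shut by itself below about 0.15; it takes a few newtons on the pad.
- link (a joint): Angle of the link on the lever, rad: 0 = parallel to the lever, pointing from the pin back past the pivot (straight up when the lever is at 0). lever + link is the link's lean from upright into the chest; a negative sum leans out to the front. Limits -2.85 and 0.5. Slight friction holds it.
- chest_lid (a joint): Lid angle, rad: hinged along the back of the chest, 176 mm up; 0 = down on the wood. A springy rubber seal holds it at about 0.05 (front edge 9 mm up) until latched; then it stands near 0.02 and pulls up on the latch with about 16 N.
- tape: Roll of black tape, 90 mm across and 19 mm high, lying on the bench in front of the chest, to be left alone. Origin at the centre of its underside.
- motor: Small grey and yellow electric motor, 64 x 115 x 64 mm, beside the chest, to be left alone. Origin at the centre of its underside.
- cap: Black ribbed cap, 84 mm across and 54 mm high, beside the chest, to be left alone. Origin at the centre of its underside.
- bowl: Yellow bowl, 128 mm across and 55 mm high, to the left of the chest, to be left alone. Origin at the centre of its underside.

How it is judged (in metres and radians):
On the way:
1. the cross bar lies in the keeper's slot, below the top of its lip, while the lever still stands open (x of link_bar in the frame of keeper_seat between -0.009 and 0.009 m and z of link_bar in the frame of keeper_seat between -0.004 and 0.01 m and value of joint lever above 0.6 rad), for 0.1 s.
At the end, for the whole second after the job is handed in: The cross bar lies in the keeper's slot (within 9 mm of the seat along x, 4 mm below to 6 mm above it), the lever is within 0.12 rad of flat and at rest, and the lid is held below 0.03 rad (x of link_bar in the frame of keeper_seat between -0.009 and 0.009 m and z of link_bar in the frame of keeper_seat between -0.004 and 0.006 m and value of joint lever below 0.12 rad and value of joint chest_lid below 0.03 rad and velocity of joint lever between -0.1 and 0.1 rad/s); the robot touches nothing.
It fails at once if the tape, motor, cap or bowl is moved more than 30 mm (distance of any of tape, motor, cap, bowl from where it was at the start of the episode above 0.03 m).
It also fails if it takes over 48 s, if anything falls off the work surface, if the arm or the gripper's body presses on something with over 40 N, if the wrist force passes 120 N, or if a joint passes its speed limit or range.

### The arm

A 6-joint arm with a two-finger parallel gripper is mounted at the origin on a cart in front of the work surface, level with it; the furniture and walls round the work are solid. World frame = base frame: x ahead of the robot, y to its left, z up, the work surface at z = 0. Lengths are in mm, angles in rad, forces in N, time in s.
With the tool pointing down it reaches from about 350 to 875 mm from the base axis. Payload 4.2 kg.
Tool frame: the origin (TCP) lies midway between the tips of the shut fingers; the grasp point (between the pads) lies 19 mm behind it (arm.tcp_to_grasp is the distance from the TCP to the grasp point, in mm); z points along the fingers, y is the line along which they close (so a half turn about z gives the same grasp; the last joint's range is limited). The gripper opens to 85 mm and grips with 20 to 120 N. Pads are 22 mm wide; open, the fingers measure 114 mm over their backs; the gripper's body (76 mm by 85 mm) begins 54 mm behind the grasp point. The pads swing forward as they close: fully open they stand 13 mm farther back than shut.
Start: joints at [1.362, 0.385, 0.008, 0, -1.194, -0.259], TCP at [281.794, 557.845, 201.412] pointing down, gripper open.
Joint ranges: [-3.14, 3.14], [-1.21, 2.06], [-1.07, 1.41], [-3.16, 2.05], [-2.99, -0.16], [-3.1, 3.1]. Speed limits (rad/s): [2.79, 2.79, 3.14, 3.14, 3.14, 3.14].

### API

Orientations are given as a unit quaternion [x, y, z, w].
In Python, from bench import arm gives the robot as it stands.
- The arm moves only by the tool arm_command, never from a script. Its argument "rows" is a list of rows, each a list of 2 entries, a list of its own where there are three numbers: the shift along the tool's x, y, z as a fraction of full scale, then the turn, a rotation vector about the tool's x, y, z as a fraction of full scale. In form: [[[x, y, z], [wx, wy, wz]], ...]. A call has 1 to 5 rows; each row is the pose to reach, as a shift and turn from the pose commanded when the call began, along the tool's axes at that moment, turning the shorter way round; what a row does not reach only later rows make up. Full scale, the value 1, is 0.25 m for a shift and 180 degrees for a turn. A row lasts 1/10 s, in which the tool goes at most 50 mm and 8.59 degrees, less where a joint would pass 70% of its speed; a pose out of reach is approached as far as the arm can. A call with a number of a shift or a turn outside -1 to 1 is refused whole. A call with a gripper value outside its range is refused whole. "grip" is the opening, from 0 (shut) to 1 (fully open), set as the call begins (left out, the last holds). The fingers move at their own pace and stop on an object; the grip force is fixed at half the most. Time passes only in rows, so rows that repeat a pose let the fingers close. It gives the time, the measured TCP pose, the force, the opening and the grip force at its end, in the units of the state.
- arm.read_state(): the state, without advancing time (a new reading comes with each control period).
- arm.get_image(name): name is "side" or "top" or "wrist"; returns (picture, depth): 400x640x3 uint8, blue, green, red; 400x640 float32, mm along the optical axis (not along the pixel's ray), 0 where there is no reading.
- arm.camera_info(name): a dict with "fx", "fy", "cx", "cy" (pixels), "extrinsics" (4x4, takes a point from camera to world coordinates). Camera axes: x right, y down, z forward; pixel columns grow to the right and rows downward; lengths in mm; the calibration is good to about 2 mm. A picture is of the moment at which its call begins: read the wrist's pose just before it. camera_info takes no time and is no camera call; for the wrist camera it gives the pose at the moment of the call.
- arm.job_done(): hands the job in; it is judged then, once.
Trained networks look in the newest picture that a camera, given by its name, has taken for a name from the list of things; names that differ only in an ending like _2 or _b are one class to them, and where a whole thing is asked for, a point or a joint stands for the part that bears it (a point fixed in the world has none). Each returns a list of dicts, best first, with "score" (0 to 1); they miss things now and then, are a little off and sometimes report something else, mostly with a low value. They report only what shows in the picture. A call takes as long as a camera call.
- arm.spot_in(camera, query): "position" ([column, row] in pixels, amid what is visible of it).
The state is a dict: "clock": time; "joints": joint angles; "joint_vel": joint speeds; "joint_efforts": joint torques, N m; "position": TCP position; "ee_rot": TCP orientation; "contact_force": force on the tool from outside, world axes, zero at the start; "wrist_torque": the same for the moment, N m; "gripper_width": finger opening in mm; "grasp_force": force on a finger pad.
Only numpy, scipy, OpenCV 4.12 (cv2) and the standard library are available. Lean on these libraries where they do the work, as an engineer would, in place of code of your own. Each camera call takes 0.05 s, during which the arm holds its last target. There are 200 camera calls.

## Working session

There is one attempt and no reset: what is moved stays moved. The work goes in short steps, Python scripts to look and compute and a tool call to move; the robot and the scene stay as the last step left them, time stands still between calls to the robot, and variables do not carry over. Pictures are saved under pics/ and viewed, at most 10 in all, crops included, and the job is handed in when it is done.

Besides the shell and the picture viewer there is one more tool, called after "Emit:" by a JSON object that holds its "fn" and its "kwargs", one argument or row to a line. arm_command: Moves the arm, as the interface text tells. Shift numbers are shares of 0.25 m and turn numbers shares of 180 degrees, none past 1 either way. Its arguments: {"type":"object","properties":{"rows":{"type":"array","items":{"type":"array"}},"grip":{"type":"number"}},"required":["rows"]}

```bash
mkdir -p pics; ls; cat > h.py <<'E'
import numpy as np, cv2
from bench import arm
from scipy.spatial.transform import Rotation as R
def w(cam,u,v,d,info=None):
    c=info or arm.camera_info(cam); E=np.array(c["extrinsics"])
    p=np.array([(u-c["cx"])/c["fx"]*d,(v-c["cy"])/c["fy"]*d,d,1.]); return (E@p)[:3]
def cloud(cam,dep,info=None):
    c=info or arm.camera_info(cam); E=np.array(c["extrinsics"])
    v,u=np.mgrid[:400,:640]; P=np.stack([(u-c["cx"])/c["fx"]*dep,(v-c["cy"])/c["fy"]*dep,dep],-1)
    return P@E[:3,:3].T+E[:3,3]
E
python3 - <<'E'
from h import *
s=arm.read_state(); print(s)
ims=[]
for c in ("side","top"):
    im,d=arm.get_image(c); np.savez(f"{c}0.npz",im=im,d=d); cv2.imwrite(f"pics/{c}0.png",im)
    P=cloud(c,d)
    for q in ("lever_pivot","lever_pad","link_bar","link_tab","keeper_seat","lever","chest_lid","tape","motor","cap","bowl"):
        for r in arm.spot_in(c,q)[:1]:
            u,v=map(int,r["position"]); print(c,q,round(r["score"],2),u,v,P[v,u].round(0))
    print(c,arm.camera_info(c)["extrinsics"])
E
```

```text
pics
{'clock': 0.0, 'joints': array([ 1.36162139e+00,  3.85585793e-01,  6.61834588e-03, -5.36611885e-04,
       -1.19402886e+00, -2.58595620e-01]), 'joint_vel': array([ 0.00063284, -0.0001177 ,  0.00062228,  0.00186987, -0.00042534,
       -0.00129473]), 'joint_efforts': array([-5.80243632e-04, -3.92289841e+01,  1.88402295e+01,  4.18617770e+00,
       -4.61134114e-03,  7.79671836e-06]), 'position': array([281.49191393, 557.27420537, 200.29552513]), 'ee_rot': array([ 9.72749727e-01, -2.31854904e-01, -2.22123445e-04,  1.10581431e-03]), 'contact_force': array([-0.70119575, -0.64869701, -0.34642316]), 'wrist_torque': array([-0.01927828, -0.05237085, -0.0350225 ]), 'grasp_force': 0.0, 'gripper_width': 85.33178449992744}
side lever_pivot 0.57 357 233 [ 643. -133.  195.]
side lever_pad 0.79 302 234 [522. -38. 149.]
side link_bar 0.53 294 230 [495. -65. 191.]
side link_tab 0.55 293 230 [492. -69. 195.]
side keeper_seat 0.8 353 209 [673. -29. 193.]
side lever 0.89 303 232 [528. -26. 146.]
side chest_lid 0.94 356 211 [677. -42. 193.]
side tape 0.8 284 281 [458. -46.  -5.]
side motor 0.86 391 2
[... 373 characters left out ...]
19. 197.]
top lever_pad 0.76 395 245 [520. -43. 154.]
top link_bar 0.9 400 257 [490. -49. 194.]
top link_tab 0.66 400 258 [488. -49. 196.]
top keeper_seat 0.75 382 173 [686. -11. 214.]
top lever 0.81 392 242 [527. -37. 149.]
top chest_lid 0.73 383 173 [686. -13. 214.]
top tape 0.92 386 278 [435. -34.   5.]
top motor 0.63 443 171 [ 714. -187.   64.]
top cap 0.83 310 210 [622. 167.  20.]
top bowl 0.75 203 212 [625. 464.   2.]
top [[-1.89602267e-02 -9.94204060e-01  1.05824372e-01  4.89496655e+02]
 [-9.99693844e-01  2.05342799e-02  1.38044056e-02  1.06408476e+02]
 [-1.58974234e-02 -1.05530239e-01 -9.94289013e-01  1.36024407e+03]
 [ 0.00000000e+00  0.00000000e+00  0.00000000e+00  1.00000000e+00]]
```

```bash
python3 - <<'E'
from h import *
a=cv2.resize(np.load("side0.npz")["im"][160:310,230:430],None,fx=4,fy=4,interpolation=cv2.INTER_CUBIC)
cv2.imwrite("pics/sa.png",a)
b=cv2.resize(np.load("top0.npz")["im"][130:300,290:470],None,fx=3.5,fy=3.5,interpolation=cv2.INTER_CUBIC)
cv2.imwrite("pics/ta.png",b[:600])
# top cloud: chest lid extent, front edge line fit
d=np.load("top0.npz")["d"]; P=cloud("top",d)
m=(P[...,2]>165)&(P[...,2]<235)&(P[...,0]>560)&(P[...,0]<850)&(abs(P[...,1])<250)
r=cv2.minAreaRect(P[m][:,:2].astype(np.float32)); print("lid",r,cv2.boxPoints(r))
m=(P[...,0]>440)&(P[...,0]<590)&(P[...,1]>-110)&(P[...,1]<60)&(P[...,2]>90)
for z in P[m][::4].round(0).tolist(): print(z,end=' ')
E
```

```text
lid ((672.362548828125, -15.910919189453125), (204.92469787597656, 239.43853759765625), 10.416141510009766) [[ 549.944     83.31064]
 [ 593.2335  -152.1821 ]
 [ 794.7811  -115.13248]
 [ 751.4916   120.36026]]
[590.0, -32.0, 186.0] [588.0, 56.0, 198.0] [588.0, -23.0, 182.0] [587.0, -32.0, 187.0] [588.0, -42.0, 181.0] [585.0, -20.0, 188.0] [585.0, -30.0, 185.0] [585.0, -39.0, 184.0] [588.0, -20.0, 120.0] [583.0, -25.0, 185.0] [583.0, -34.0, 189.0] [582.0, -43.0, 191.0] [585.0, -20.0, 137.0] [580.0, -25.0, 188.0] [581.0, -34.0, 184.0] [580.0, -44.0, 185.0] [578.0, -22.0, 187.0] [578.0, -32.0, 184.0] [577.0, -40.0, 199.0] [580.0, -18.0, 132.0] [576.0, -25.0, 185.0] [575.0, -32.0, 200.0] [574.0, -41.0, 202.0] [577.0, -23.0, 136.0] [573.0, -26.0, 197.0] [572.0, -35.0, 197.0] [575.0, -18.0, 133.0] [571.0, -22.0, 186.0] [571.0, -32.0, 184.0] [574.0, -47.0, 135.0] [572.0, -22.0, 137.0] [572.0, -32.0, 135.0] [572.0, -42.0, 137.0] [569.0, -19.0, 142.0] [570.0, -33.0, 133.0] [569.0, -42.0, 137.0] [568.0, -19.0, 119.0] [567.0, -27.0, 135.0] [567.0, -37.0, 139.0] [567.0, -47.0, 138.0] [565.0, -25.
[... 3247 characters left out ...]
5.0, -71.0, 201.0] [484.0, -34.0, 196.0] [484.0, -43.0, 203.0] [483.0, -52.0, 200.0] [483.0, -61.0, 204.0] [483.0, -70.0, 206.0] [481.0, -36.0, 201.0] [481.0, -45.0, 206.0] [481.0, -54.0, 209.0] [481.0, -63.0, 209.0] [481.0, -72.0, 211.0] [479.0, -36.0, 204.0] [479.0, -44.0, 210.0] [479.0, -54.0, 206.0] [479.0, -63.0, 207.0] [479.0, -72.0, 208.0] [477.0, -35.0, 208.0] [477.0, -44.0, 211.0] [477.0, -54.0, 207.0] [476.0, -62.0, 210.0] [476.0, -71.0, 213.0] [475.0, -37.0, 207.0] [474.0, -47.0, 208.0] [474.0, -56.0, 206.0] [474.0, -65.0, 209.0] [472.0, -31.0, 207.0] [472.0, -39.0, 212.0] [472.0, -48.0, 212.0] [472.0, -57.0, 212.0] [470.0, -34.0, 215.0] [470.0, -44.0, 209.0] [468.0, -32.0, 213.0]
```

View pics/sa.png

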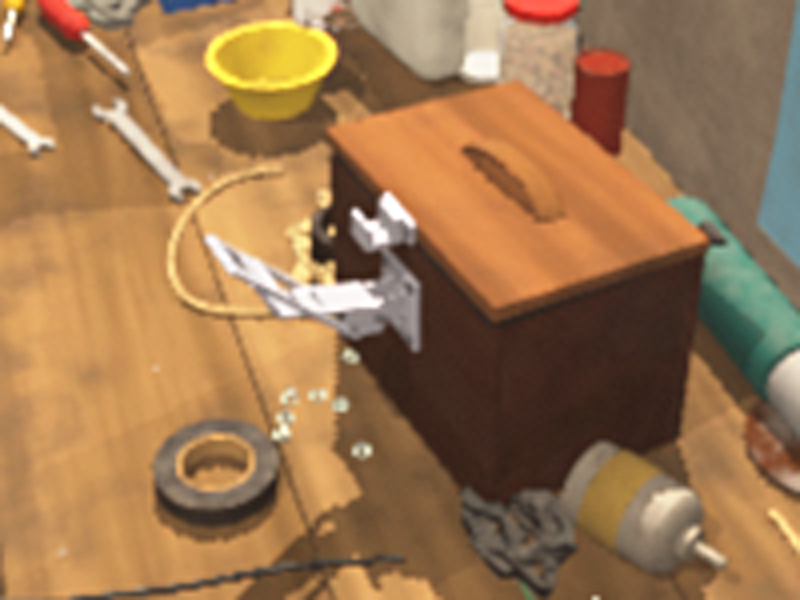

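View pics/ta.png

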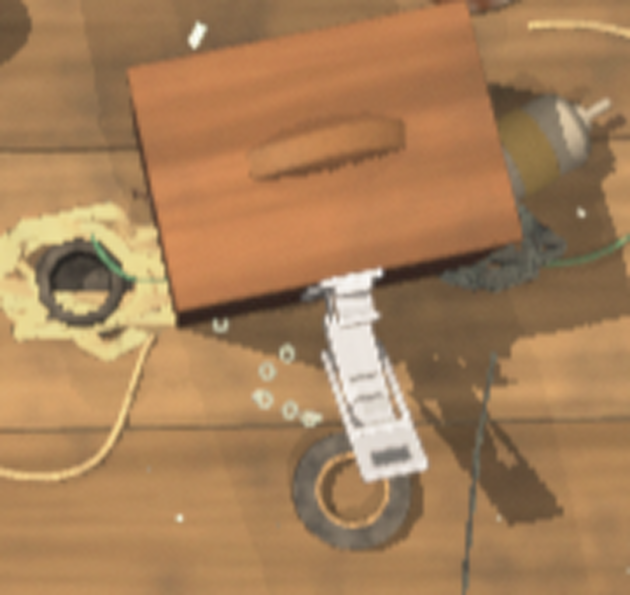

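The side view shows the lever standing a little above level, with the link leaning out to the front. Its tab is at about (215,245) in the crop, and the keeper at (385,225) is on the lid edge. The top view shows the chest yawed about 11°, and the tab at (395,455) in its crop hangs partly over the tape. Next I'll refine the chest yaw and the latch angles by fitting the model to the depth data.

```bash
cat > fit.py <<'E'
from h import *
from scipy.optimize import least_squares
def chain(L,k):
    pin=9*np.array([np.cos(L),-np.sin(L)])-20*np.array([np.sin(L),np.cos(L)])
    d=np.array([np.sin(L+k),np.cos(L+k)]); return pin,d,pin+80*d,pin+112*d
E
python3 - <<'E'
from fit import *
T=cloud("top",np.load("top0.npz")["d"]); S=cloud("side",np.load("side0.npz")["d"])
# front face from side view
for nm,C in (("side",S),("top",T)):
    P=C.reshape(-1,3)
    for a0 in (10.,11.5):
        e=np.array([np.cos(np.radians(a0)),np.sin(np.radians(a0))])
        f=np.array([-e[1],e[0]])
        q=P[:,:2]@e; r=P[:,:2]@f
        if nm=="side":
            m=(P[:,2]>40)&(P[:,2]<150)&(q>540)&(q<620)&(r>-240)&(r<-170)
            print("front pts",m.sum(), np.histogram(q[m],bins=16,range=(540,620)))
            if m.sum()>20:
                pf=cv2.fitLine(P[m][:,:2].astype(np.float32),cv2.DIST_HUBER,0,.01,.01).ravel(); print("line",pf, np.degrees(np.arctan2(-pf[0],pf[1])))
# lid from top: hsv mask
P=T; m=(P[...,2]>180)&(P[...,2]<212)&(P[...,0]>540)&(P[...,0]<830)&(abs(P[...,1]+15)<170)
mm=cv2.morphologyEx(m.astype(np.uint8),cv2.MORPH_OPEN,np.ones((9,9)))>0
r=cv2.minAreaRect(P[mm][:,:2].astype(np.float32)); print("lid",r); print(cv2.boxPoints(r))
# side edges of the lid by rows: right & left edge line
u=[np.where(mm[v])[0] for v in range(400)]
L=np.array([P[v,x[0],:2] for v,x in enumerate(u) if len(x)>95]);Rr=np.array([P[v,x[-1],:2] for v,x in enumerate(u) if len(x)>95])
cols=[np.where(mm[:,c])[0] for c in range(640)]
F=np.array([P[x[-1],c,:2] for c,x in enumerate(cols) if len(x)>45])
B=np.array([P[x[0],c,:2] for c,x in enumerate(cols) if len(x)>45])
for n,a in (("L",L),("R",Rr),("F",F),("B",B)):
    if len(a)<5: continue
    l=cv2.fitLine(a.astype(np.float32),cv2.DIST_HUBER,0,.01,.01).ravel(); print(n,len(a),l,np.degrees(np.arctan2(l[1],l[0])))
# tab fit: points upper
m=(T[...,0]>460)&(T[...,0]<500)&(T[...,1]>-90)&(T[...,1]<-20)&(T[...,2]>170)
Q=T[m]; c=Q.mean(0); print("tab",c,m.sum(), cv2.minAreaRect(Q[:,:2].astype(np.float32)))
A=np.c_[Q[:,:2]-c[:2],np.ones(len(Q))]; print("plane",np.linalg.lstsq(A,Q[:,2],rcond=None)[0])
E
```

```text
front pts 391 (array([  0,   0,   0,   0,   0,   0,   0,   0,   0,   0, 391,   0,   0,
         0,   0,   0]), array([540., 545., 550., 555., 560., 565., 570., 575., 580., 585., 590.,
       595., 600., 605., 610., 615., 620.]))
line [ 1.8436989e-01 -9.8285693e-01  6.1896301e+02 -9.9929436e+01] -169.3756
front pts 406 (array([  0,   0,   0,   0,   0,   0,   0,   0,  25, 381,   0,   0,   0,
         0,   0,   0]), array([540., 545., 550., 555., 560., 565., 570., 575., 580., 585., 590.,
       595., 600., 605., 610., 615., 620.]))
line [ 1.8878575e-01 -9.8201829e-01  6.1597418e+02 -8.4421387e+01] -169.11806
lid ((672.4595947265625, -15.89306640625), (204.7274932861328, 239.43853759765625), 10.416142463684082)
[[ 550.13794   83.34631]
 [ 593.4275  -152.14642]
 [ 794.78125 -115.13245]
 [ 751.4917   120.36029]]
L 42 [9.8612642e-01 1.6599616e-01 6.8856891e+02 1.0707928e+02] 9.555108
R 42 [ 9.8545033e-01  1.6996378e-01  6.8785352e+02 -1.3246484e+02] 9.785712
F 94 [ 1.7420959e-01 -9.8470861e-01  6.0204028e+02 -1.7558308e+01] -79.96733
B 94 [ 1.5914112e-01 -9.8725587e-01  7.7042151e+02  2.0622349e+00] -80.84295
tab [484.91179814 -48.78351693 199.34535926] 256 ((484.2623596191406, -49.09010314941406), (31.362136840820312, 45.282958984375), 4.6216959953308105)
plane [-9.86225464e-01 -1.63069606e-01  1.99345359e+02]
```

Emit:
{"fn": "arm_command", "kwargs": {
  "rows": [
    [[0.7, 0.7, -0.2], [0, 0, -0.2056]],
    [[0.7, 0.7, -0.2], [0, 0, -0.2056]],
    [[0.7, 0.7, -0.2], [0, 0, -0.2056]],
    [[0.7, 0.7, -0.2], [0, 0, -0.2056]],
    [[0.7, 0.7, -0.2], [0, 0, -0.2056]]
  ],
  "grip": 1
}}

```text
clock: 1.7
position: [358.6, 323.1, 251.5]
ee_rot: [0.996, 0.091, 0.0, -0.0]
contact_force: [1.3, -0.8, 0.1]
gripper_width: 85.6
grasp_force: 0.0
```

```bash
cat >> h.py <<'E'
e=np.array([np.cos(np.radians(10.2)),np.sin(np.radians(10.2)),0]); f=np.array([-e[1],e[0],0]); zz=np.array([0,0,1.])
PIV=563.3*e-134.2*f+123.5*zz
def C(x,y,z): return PIV+x*e+y*f+z*zz     # chest frame about pivot -> world
def inC(p): d=np.array(p)-PIV; return np.array([d@e,d@f,d@zz])
def shift(p,tilt=None):
    "tool-axes fractions to bring TCP to p; tilt deg: tool z from down toward +chest x"
    s=arm.read_state(); Rt=R.from_quat(s["ee_rot"]); o=""
    if tilt is not None:
        t=np.radians(tilt); z=np.sin(t)*e-np.cos(t)*zz; y=-f; x=np.cross(y,z)
        o=((Rt.inv()*R.from_matrix(np.c_[x,y,z])).as_rotvec()/np.pi).round(3)
    print("t",round(s["clock"],2),"at",inC(s["position"]).round(1),"F",s["contact_force"].round(1),"w",round(s["gripper_width"],1),"g",round(s["grasp_force"],1),"shift",(Rt.inv().apply(np.array(p)-s["position"])/250).round(3),"turn",o)
E
python3 -c "
from h import *
shift(C(-100.5,0,110),0)"
```

```text
t 1.7 at [-153.2  388.7  128. ] F [ 1.3 -0.8  0.1] w 85.6 g 0.0 shift [0.204 1.556 0.072] turn [-0.    -0.     0.001]
```

Emit:
{"fn": "arm_command", "kwargs": {
  "rows": [
    [[0.1, 0.9, 0], [0, 0, 0]],
    [[0.1, 0.9, 0], [0, 0, 0]],
    [[0.1, 0.9, 0], [0, 0, 0]],
    [[0.1, 0.9, 0], [0, 0, 0]],
    [[0.1, 0.9, 0], [0, 0, 0]]
  ]
}}

```text
clock: 2.2
position: [422.9, 105.1, 251.4]
ee_rot: [0.996, 0.088, 0.0, -0.0]
contact_force: [1.0, 1.1, -0.5]
gripper_width: 85.2
grasp_force: 0.0
```

Emit:
{"fn": "arm_command", "kwargs": {
  "rows": [
    [[0.1, 0.656, 0], [0, 0, 0]],
    [[0.1, 0.656, 0], [0, 0, 0]],
    [[0.1, 0.656, 0], [0, 0, 0]],
    [[0.1, 0.656, 0], [0, 0, 0]],
    [[0.1, 0.656, 0], [0, 0, 0]]
  ]
}}

```text
clock: 2.7
position: [476.8, -51.0, 250.7]
ee_rot: [0.996, 0.087, -0.0, 0.0]
contact_force: [0.4, 1.2, -1.1]
gripper_width: 85.6
grasp_force: 0.0
```

```bash
python3 -c "
from h import *
shift(C(-100.5,0,60),0)
i=arm.camera_info('wrist')
im,d=arm.get_image('wrist'); cv2.imwrite('pics/w1.png',im); P=cloud('wrist',d,i)
print(np.array(i['extrinsics']).round(2).tolist())
for q in ('link_tab','link_bar','lever_pad','keeper_seat'):
  for r in arm.spot_in('wrist',q)[:1]:
    u,v=map(int,r['position']); print(q,r['score'],u,v,inC(P[v,u]).round(1))
"
```

```text
t 2.7 at [-103.1   -0.4  127.2] F [ 0.4  1.2 -1.1] w 85.6 g 0.0 shift [ 0.011 -0.002  0.269] turn [ 0.     0.    -0.001]
[[0.17, -0.93, -0.31, 558.9], [-0.98, -0.16, -0.05, -36.41], [-0.0, 0.32, -0.95, 423.51], [0.0, 0.0, 0.0, 1.0]]
link_tab 0.91 313 189 [-84.   -0.6  67.3]
link_bar 0.59 316 189 [-84.   -2.7  67.4]
lever_pad 0.72 311 158 [-68.5   0.9  30.8]
keeper_seat 0.76 305 9 [27.1  3.6 73.7]
```

View pics/w1.png

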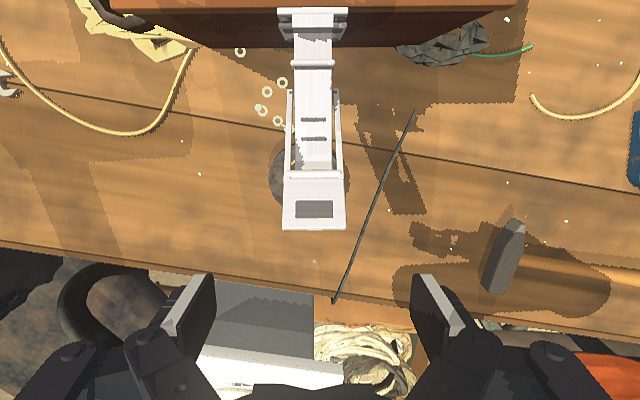

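The wrist view shows the link centred between the fingers at about column 315. The bar is at row 177 and the tab runs from row 180 to 230. I'll fit the tab, lever and keeper from this depth picture before closing.

```bash
python3 -c "
from h import *
i=arm.camera_info('wrist')
im,d=arm.get_image('wrist'); P=(cloud('wrist',d,i)-PIV)@np.c_[e,f,zz]
for v in (6,12,20,30,40,50,64,70,85,100,115,130,145,155,165,172,177,182,188,194,200,208,216,222,227): print(v,np.median(P[v,308:323],axis=0).round(1))
for v in (195,220): 
  r=P[v]; k=np.where((r[:,2]>50)&(abs(r[:,1])<60))[0]; print('edges',k[0],k[-1],r[k[0]].round(1),r[k[-1]].round(1))
for v in (15,25): print(v,[P[v,c].round(0).tolist() for c in range(270,356,7)])
"
```

```text
6 [28.9  1.7 73.4]
12 [25.3  1.7 75.8]
20 [20.8  1.7 77.8]
30 [16.9  1.6 69.6]
40 [12.4  1.6 61.7]
50 [ 6.6  1.5 62.1]
64 [-2.7  1.6 76. ]
70 [-2.2  2.  12.5]
85 [-13.4   1.2  14.7]
100 [-24.6   1.1  18.2]
115 [-35.9   1.1  21.3]
130 [-47.2   1.1  24.6]
145 [-58.6   1.1  28. ]
155 [-66.2   1.   30.1]
165 [-73.    1.   36.1]
172 [-74.    1.2  57.2]
177 [-77.6   1.2  57.6]
182 [-80.1   1.2  62.7]
188 [-83.6   1.2  66.1]
194 [-86.9   1.2  69.9]
200 [-90.2   1.2  73.8]
208 [-94.6   1.2  78.2]
216 [-98.7   1.2  83. ]
222 [-102.     1.2   85.7]
227 [-105.     1.2   87.3]
edges 105 521 [-19.8   2.9 300.5] [-19.8   2.9 300.5]
edges 158 350 [-19.8   2.9 300.5] [-101.2  -22.6   83.8]
15 [[29.0, 31.0, 47.0], [29.0, 27.0, 47.0], [24.0, 20.0, 74.0], [24.0, 16.0, 75.0], [24.0, 12.0, 73.0], [23.0, 8.0, 78.0], [23.0, 3.0, 78.0], [23.0, -1.0, 77.0], [23.0, -5.0, 78.0], [23.0, -9.0, 78.0], [24.0, -13.0, 74.0], [24.0, -17.0, 74.0], [29.0, -24.0, 47.0]]
25 [[29.0, 35.0, 13.0], [30.0, 30.0, 11.0], [27.0, 24.0, 26.0], [27.0, 19.0, 26.0], [27.0, 14.0, 26.0], [18.0, 8.0, 78.0], [18.0, 3.0, 77.0], [18.0, -1.0, 77.0], [18.0, -5.0, 77.0], [18.0, -9.0, 78.0], [27.0, -17.0, 26.0], [27.0, -22.0, 25.0], [30.0, -28.0, 12.0]]
```

Emit:
{"fn": "arm_command", "kwargs": {
  "rows": [
    [[0.014, 0, 0.26], [0, 0, 0]],
    [[0.014, 0, 0.26], [0, 0, 0]],
    [[0.014, 0, 0.26], [0, 0, 0]]
  ]
}}

```text
clock: 3.3
position: [478.0, -47.7, 183.6]
ee_rot: [0.996, 0.09, -0.003, 0.0]
contact_force: [-0.3, 0.3, 0.4]
gripper_width: 85.4
grasp_force: 0.0
```

Emit:
{"fn": "arm_command", "kwargs": {
  "rows": [
    [[0, 0, 0], [0, 0, 0]],
    [[0, 0, 0], [0, 0, 0]],
    [[0, 0, 0], [0, 0, 0]],
    [[0, 0, 0], [0, 0, 0]],
    [[0, 0, 0], [0, 0, 0]]
  ],
  "grip": 0.3
}}

```text
clock: 3.8
position: [480.1, -48.3, 186.5]
ee_rot: [0.996, 0.089, 0.001, -0.0]
contact_force: [-0.5, -0.2, 0.1]
gripper_width: 25.6
grasp_force: 0.0
```

```bash
python3 -c "
from fit import *
shift(C(-99.5,0,62.5),0)
from scipy.optimize import fsolve
# tab path table
for name,L,bx,bz in (('a',2.1,None,None),):
  pass
def tab(L,bx):
  pin=chain(L,0)[0]; s=(bx-pin[0])/80; k=np.arcsin(s)-L; c=chain(L,k); return c[2].round(1),c[3].round(1),round(k,2),round(np.hypot(*c[3]),1)
for L,bx in ((1.857,-77),(2.0,-60),(2.2,-45),(2.4,-30),(2.4,-10),(2.4,9),(2.2,9),(2.0,9),(1.8,9),(1.7,9)): print(L,tab(L,bx))
"
```

```text
t 3.8 at [-99.3   1.7  63. ] F [-0.5 -0.2  0.1] w 25.6 g 0.0 shift [-0.001  0.007  0.002] turn [-0. -0.  0.]
1.857 (array([-77. ,  54.8]), array([-99.1,  78. ]), np.float64(-2.62), np.float64(126.1))
2.0 (array([-60. ,  70.5]), array([-75.2,  98.6]), np.float64(-2.5), np.float64(124.1))
2.2 (array([-45.,  81.]), array([-54.4, 111.5]), np.float64(-2.5), np.float64(124.1))
2.4 (array([-30. ,  88.1]), array([-33.9, 119.8]), np.float64(-2.52), np.float64(124.5))
2.4 (array([-10.,  88.]), array([ -5.9, 119.8]), np.float64(-2.27), np.float64(119.9))
2.4 (array([ 9. , 83.2]), array([ 20.7, 113. ]), np.float64(-2.03), np.float64(114.8))
2.2 (array([ 9. , 78.5]), array([ 21.2, 108.1]), np.float64(-1.81), np.float64(110.1))
2.0 (array([ 9. , 73.9]), array([ 21.4, 103.4]), np.float64(-1.6), np.float64(105.6))
1.8 (array([ 9. , 69.7]), array([21.2, 99.3]), np.float64(-1.41), np.float64(101.5))
1.7 (array([ 9. , 67.8]), array([21. , 97.5]), np.float64(-1.32), np.float64(99.7))
```

```bash
python3 -c "
from h import *
im,d=arm.get_image('side'); a=cv2.resize(im[170:290,230:390],None,fx=5,fy=5,interpolation=cv2.INTER_CUBIC)
j,dw=arm.get_image('wrist'); cv2.imwrite('pics/s2.png',np.hstack([a[:,:640][:400],])); 
cv2.imwrite('pics/s2.png',np.vstack([cv2.resize(a,(480,360)),cv2.resize(j,(480,240))[:240]]))
"
```

```text
(no output)
```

View pics/s2.png

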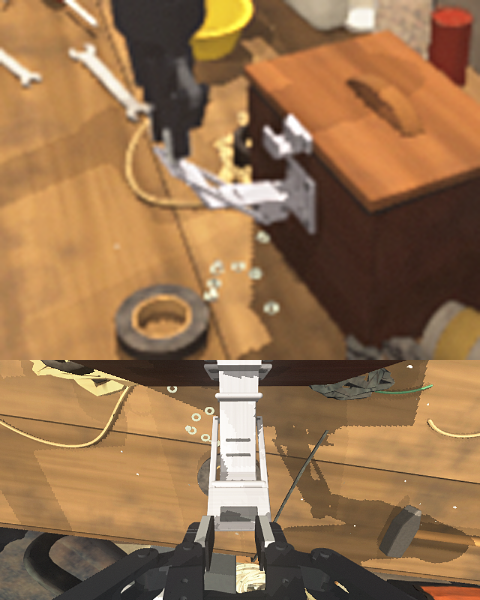

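The fingers shut past 44 mm without touching the tab. They look to be above it or beyond its end. I'll measure the tab and fingertips in depth.

```bash
python3 -c "
from h import *
i=arm.camera_info('wrist')
im,d=arm.get_image('wrist'); P=(cloud('wrist',d,i)-PIV)@np.c_[e,f,zz]
for v in (100,130,150,170,190,205,215,225,235,245,255,265,275,285,292): print(v,np.median(P[v,310:326],axis=0).round(1))
for v in (265,275,285,300,315,330): print(v,[P[v,c].round(0).tolist() for c in (265,272,279,286,293,340,347,354,361)])
"
```

```text
100 [-19.9  -1.2  16.7]
130 [-37.4  -1.2  21.8]
150 [-49.2  -1.2  25.1]
170 [-61.   -1.2  28.8]
190 [-72.2  -1.2  34.4]
205 [-74.3  -0.9  57.5]
215 [-78.9  -0.9  61. ]
225 [-83.1  -0.8  65.4]
235 [-87.   -0.8  69.8]
245 [-90.7  -0.7  74.2]
255 [-94.5  -0.7  78.2]
265 [-98.   -0.7  82.3]
275 [-102.2   -0.6   85. ]
285 [-234.9   -4.1 -123.7]
292 [-244.5   -4.1 -123.5]
265 [[-208.0, 58.0, -124.0], [-87.0, 19.0, 104.0], [-87.0, 17.0, 102.0], [-98.0, 15.0, 82.0], [-98.0, 12.0, 82.0], [-92.0, -11.0, 94.0], [-87.0, -13.0, 104.0], [-87.0, -16.0, 103.0], [-99.0, -23.0, 81.0]]
275 [[-91.0, 22.0, 105.0], [-87.0, 19.0, 111.0], [-87.0, 16.0, 112.0], [-102.0, 15.0, 85.0], [-102.0, 12.0, 85.0], [-96.0, -11.0, 95.0], [-87.0, -12.0, 111.0], [-87.0, -15.0, 112.0], [-90.0, -19.0, 106.0]]
285 [[-87.0, 20.0, 119.0], [-87.0, 18.0, 119.0], [-87.0, 15.0, 120.0], [-235.0, 34.0, -124.0], [-235.0, 25.0, -124.0], [-101.0, -11.0, 96.0], [-87.0, -12.0, 119.0], [-87.0, -14.0, 119.0], [-16.0, 2.0, 236.0]]
300 [[-88.0, 19.0, 129.0], [-88.0, 17.0, 129.0], [-91.0, 15.0, 124.0], [-256.0, 34.0, -124.0], [-256.0, 26.0, -124.0], [-107.0, -11.0, 99.0], [-89.0, -11.0, 127.0], [-87.0, -13.0, 130.0], [-87.0, -16.0, 130.0]]
315 [[-86.0, 18.0, 140.0], [-91.0, 16.0, 133.0], [-97.0, 15.0, 125.0], [-278.0, 35.0, -125.0], [-278.0, 26.0, -125.0], [-277.0, -32.0, -123.0], [-94.0, -11.0, 128.0], [-91.0, -13.0, 132.0], [-86.0, -14.0, 140.0]]
330 [[-86.0, 17.0, 147.0], [-96.0, 16.0, 135.0], [-101.0, 15.0, 128.0], [-465.0, 55.0, -332.0], [-467.0, 41.0, -335.0], [-291.0, -32.0, -112.0], [-100.0, -11.0, 130.0], [-95.0, -13.0, 136.0], [-86.0, -13.0, 148.0]]
```

```bash
python3 -c "
from h import *
print(arm.tcp_to_grasp)
s=arm.read_state(); print(s['position'],s['joints'])
im,d=arm.get_image('side'); P=(cloud('side',d)-PIV)@np.c_[e,f,zz]
m=(im.max(2)<75)&(abs(P[...,0]+99)<30)&(abs(P[...,1])<40)&(P[...,2]>50)&(P[...,2]<170)
Q=P[m]; print(m.sum(),Q.min(0),Q[np.argsort(Q[:,2])[:25]].round(0).tolist())
"
```

```text
18.700000000000003
[479.93194064 -48.36375926 186.08385246] [ 2.37247283e-01  1.53684265e-01 -3.54274406e-01  2.24502720e-05
 -1.06252719e+00  1.51154765e+00]
160 [-116.91116752  -39.81776998   96.17463362] [[-102.0, 16.0, 96.0], [-106.0, 13.0, 99.0], [-105.0, 15.0, 101.0], [-103.0, 14.0, 101.0], [-108.0, 14.0, 103.0], [-100.0, -20.0, 103.0], [-98.0, -22.0, 104.0], [-107.0, 16.0, 104.0], [-105.0, 15.0, 104.0], [-94.0, -25.0, 104.0], [-102.0, -25.0, 104.0], [-101.0, 16.0, 105.0], [-105.0, -25.0, 105.0], [-103.0, 12.0, 106.0], [-97.0, -26.0, 106.0], [-94.0, -25.0, 107.0], [-98.0, -22.0, 107.0], [-104.0, 15.0, 107.0], [-107.0, 15.0, 108.0], [-101.0, 16.0, 108.0], [-97.0, -25.0, 108.0], [-93.0, -23.0, 108.0], [-104.0, 17.0, 109.0], [-101.0, -24.0, 109.0], [-95.0, -23.0, 109.0]]
```

Emit:
{"fn": "arm_command", "kwargs": {
  "rows": [
    [[0, 0, -0.1], [0, 0, 0]],
    [[0, 0, -0.1], [0, 0, 0]],
    [[0, 0, -0.1], [0, 0, 0]],
    [[0, 0, -0.1], [0, 0, 0]]
  ],
  "grip": 0.7
}}

```text
clock: 4.4
position: [479.4, -48.3, 210.2]
ee_rot: [0.996, 0.089, -0.001, -0.0]
contact_force: [0.1, 0.4, 0.7]
gripper_width: 59.6
grasp_force: 0.0
```

```bash
python3 -c "
from h import *
shift(C(-99.5,0,62.5),0)
i=arm.camera_info('wrist')
im,d=arm.get_image('wrist'); P=(cloud('wrist',d,i)-PIV)@np.c_[e,f,zz]
m=(im.max(2)<90)&(abs(P[...,0]+99)<40)&(abs(P[...,1])<70)&(P[...,2]>50)&(P[...,2]<190)
Q=P[m]; print(m.sum(),Q[np.argsort(Q[:,2])[::8][:25]].round(0).tolist())
"
```

```text
t 4.4 at [-100.1    1.8   86.7] F [0.1 0.4 0.7] w 59.6 g 0.0 shift [0.002 0.007 0.097] turn [-0.  0. -0.]
19694 [[-91.0, -14.0, 74.0], [-104.0, 32.0, 122.0], [-106.0, 32.0, 123.0], [-106.0, -28.0, 123.0], [-107.0, 32.0, 123.0], [-106.0, -28.0, 123.0], [-91.0, -28.0, 124.0], [-108.0, 32.0, 124.0], [-101.0, 32.0, 124.0], [-100.0, 32.0, 124.0], [-101.0, -28.0, 125.0], [-89.0, -28.0, 125.0], [-94.0, 32.0, 125.0], [-96.0, 32.0, 125.0], [-97.0, -28.0, 126.0], [-93.0, 32.0, 126.0], [-98.0, -28.0, 126.0], [-92.0, -28.0, 126.0], [-97.0, 32.0, 126.0], [-103.0, 32.0, 126.0], [-90.0, 32.0, 127.0], [-94.0, -28.0, 127.0], [-93.0, -28.0, 127.0], [-104.0, -28.0, 127.0], [-89.0, 32.0, 127.0]]
```

Emit:
{"fn": "arm_command", "kwargs": {
  "rows": [
    [[0, 0.008, 0.1], [0, 0, 0]],
    [[0, 0.008, 0.217], [0, 0, 0]],
    [[0, 0.008, 0.217], [0, 0, 0]],
    [[0, 0.008, 0.217], [0, 0, 0]]
  ]
}}

```text
clock: 4.85
position: [480.2, -50.5, 156.6]
ee_rot: [0.996, 0.089, -0.001, 0.0]
contact_force: [-0.1, 0.1, 1.0]
gripper_width: 59.4
grasp_force: 0.0
```

Emit:
{"fn": "arm_command", "kwargs": {
  "rows": [
    [[0, 0, 0], [0, 0, 0]],
    [[0, 0, 0], [0, 0, 0]],
    [[0, 0, 0], [0, 0, 0]],
    [[0, 0, 0], [0, 0, 0]],
    [[0, 0, 0], [0, 0, 0]]
  ],
  "grip": 0.4
}}

```text
clock: 5.35
position: [480.6, -50.6, 157.4]
ee_rot: [0.996, 0.089, 0.001, 0.0]
contact_force: [-0.8, -3.0, 2.6]
gripper_width: 42.4
grasp_force: 60.7
```

```bash
python3 -c "
from h import *
shift(C(-99.5,0,32.5),0)
"
```

```text
t 5.35 at [-99.3  -0.7  33.9] F [-0.8 -3.   2.6] w 42.4 g 60.7 shift [-0.001 -0.003  0.006] turn [ 0. -0.  0.]
```

Emit:
{"fn": "arm_command", "kwargs": {
  "rows": [
    [[0.048, 0, -0.043], [0, 0, 0]],
    [[0.096, 0, -0.082], [0, 0, 0]],
    [[0.138, 0, -0.11], [0, 0, 0]],
    [[0.18, 0, -0.134], [0, 0, 0]],
    [[0.18, 0, -0.134], [0, 0, 0]]
  ]
}}

```text
clock: 5.85
position: [522.4, -43.1, 188.8]
ee_rot: [0.996, 0.088, -0.004, 0.0]
contact_force: [-3.2, -5.4, -0.4]
gripper_width: 42.0
grasp_force: 61.3
```

```bash
python3 -c "
from h import *
shift(C(-99.3+65,0,33.9+42),0)
i=arm.camera_info('wrist')
im,d=arm.get_image('wrist'); cv2.imwrite('pics/w3.png',im);P=(cloud('wrist',d,i)-PIV)@np.c_[e,f,zz]
for v in range(20,330,12): print(v,np.median(P[v,310:326],axis=0).round(1))
"
```

```text
t 5.85 at [-56.8  -0.7  65.3] F [-3.2 -5.4 -0.4] w 42.0 g 61.3 shift [ 0.09  -0.003 -0.043] turn [ 0.     0.002 -0.   ]
20 [56.5 -2.7 72.5]
32 [51.8 -2.7 73. ]
44 [47.1 -2.7 73.2]
56 [42.3 -2.8 73.1]
68 [37.3 -2.8 73.6]
80 [32.3 -2.8 74. ]
92 [27.2 -2.8 75.5]
104 [22.1 -2.8 77.5]
116 [15.7 -3.  61.4]
128 [ 9.9 -3.  62.1]
140 [ 4.  -3.1 62.2]
152 [ 0.  -2.9 75.1]
164 [-16.1  -3.6  25.2]
176 [-22.6  -3.6  30.2]
188 [-28.7  -3.5  36.1]
200 [-35.4  -3.5  39.4]
212 [-41.3  -3.5  44.8]
224 [-47.8  -3.4  47.9]
236 [-53.7  -3.4  52.2]
248 [-47.6  -3.   81.2]
260 [-51.1  -2.9  87.5]
272 [-54.   -2.8  94.1]
284 [-56.7  -2.7 100.2]
296 [-58.5  -2.7 107.3]
308 [-60.9  -2.6 112.7]
320 [-63.6  -2.5 117.3]
```

View pics/w3.png

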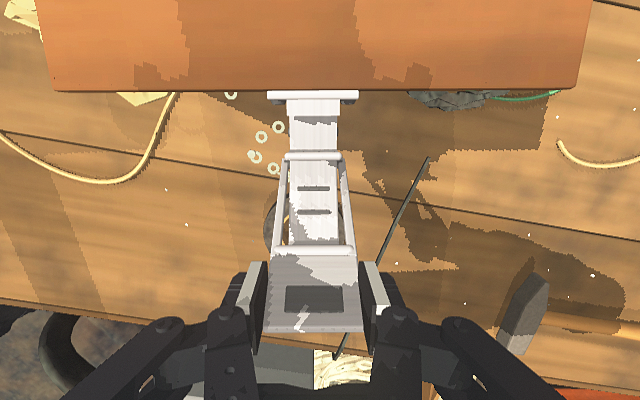

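The wrist view shows the tab held between the pads (rows 255–330). The lever has risen to about 2.19 as planned, the bar is near row 248 and the keeper lip is at row 155. I'll carry on over the lip.

Emit:
{"fn": "arm_command", "kwargs": {
  "rows": [
    [[0.045, 0, -0.024], [0, 0, 0]],
    [[0.09, 0, -0.043], [0, 0, 0]],
    [[0.146, 0, -0.046], [0, 0, 0]],
    [[0.202, 0, -0.043], [0, 0, 0]],
    [[0.25, 0, -0.032], [0, 0, 0]]
  ]
}}

```text
clock: 6.4
position: [587.2, -30.4, 198.4]
ee_rot: [0.996, 0.089, 0.001, -0.001]
contact_force: [-0.2, 0.1, -0.8]
gripper_width: 34.3
grasp_force: 0.0
```

```bash
cat > look.py <<'E'
from h import *
import sys
def look(vs=(20,340,10),c=(310,326)):
    i=arm.camera_info('wrist')
    im,d=arm.get_image('wrist'); P=(cloud('wrist',d,i)-PIV)@np.c_[e,f,zz]
    print(*[f"{v}:{np.median(P[v,c[0]:c[1]],axis=0).round(0).astype(int).tolist()}" for v in range(*vs)])
    return im,P
E
python3 -c "
from look import *
shift(C(20.4,0,69),0); look()
"
```

```text
t 6.4 at [ 9.3  0.3 74.9] F [-0.2  0.1 -0.8] w 34.3 g 0.0 shift [0.044 0.001 0.024] turn [-0.    -0.001  0.   ]
20:[121, -2, 89] 30:[118, -2, 89] 40:[114, -2, 89] 50:[110, -2, 89] 60:[108, -2, 70] 70:[103, -2, 71] 80:[99, -2, 70] 90:[94, -2, 71] 100:[90, -2, 71] 110:[85, -2, 71] 120:[80, -1, 72] 130:[75, -2, 72] 140:[70, -2, 72] 150:[65, -2, 72] 160:[60, -2, 72] 170:[55, -2, 73] 180:[49, -2, 73] 190:[44, -2, 73] 200:[38, -2, 73] 210:[33, -2, 74] 220:[28, -2, 75] 230:[23, -2, 77] 240:[10, -2, 62] 250:[4, -2, 62] 260:[0, -2, 68] 270:[-2, -2, 77] 280:[-24, -3, 50] 290:[-28, -3, 56] 300:[-32, -3, 61] 310:[-17, -2, 92] 320:[-18, -2, 100] 330:[-18, -2, 108]
```

The tab slipped out near the top, at a width of 34 mm. The link now stands upright with the lever near 2.5, which is a good place to regrip. I'll go up, open and look.

Emit:
{"fn": "arm_command", "kwargs": {
  "rows": [
    [[-0.01, 0, -0.1], [0, 0, 0]],
    [[-0.03, 0, -0.22], [0, 0, 0]],
    [[-0.15, 0, -0.26], [0, 0, 0]],
    [[-0.15, 0, -0.26], [0, 0, 0]],
    [[-0.15, 0, -0.26], [0, 0, 0]]
  ],
  "grip": 0.75
}}

```text
clock: 6.95
position: [549.0, -37.4, 263.6]
ee_rot: [0.996, 0.089, 0.001, -0.001]
contact_force: [-0.1, -0.0, -0.1]
gripper_width: 64.2
grasp_force: 0.0
```

```bash
python3 -c "
from look import *
shift(C(-22,0,75),0); im,P=look((180,360,8))
cv2.imwrite('pics/w4.png',im)
m=(P[...,2]>84)&(P[...,2]<145)&(abs(P[...,0]+25)<40)&(abs(P[...,1])<26)
Q=P[m]; print(len(Q),Q.min(0),Q.max(0))
for z in range(84,146,6):
  k=Q[abs(Q[:,2]-z)<3]
  if len(k)>3: print(z,len(k),np.median(k,axis=0).round(1),k[:,1].min().round(1),k[:,1].max().round(1))
"
```

```text
t 6.95 at [-29.6   0.2 140.1] F [-0.1 -0.  -0.1] w 64.2 g 0.0 shift [0.03  0.001 0.261] turn [-0.    -0.001  0.   ]
180:[-14, -4, 37] 188:[-19, -4, 44] 196:[-24, -3, 51] 204:[-17, -3, 93] 212:[-18, -3, 108] 220:[-18, -3, 123] 228:[-19, -2, 133] 236:[-23, -2, 135] 244:[-140, -6, -110] 252:[-149, -6, -104] 260:[-161, -6, -105] 268:[-184, -6, -123] 276:[-197, -7, -124] 284:[-210, -7, -124] 292:[-224, -7, -124] 300:[-237, -7, -124] 308:[-251, -7, -124] 316:[-265, -7, -124] 324:[-280, -7, -124] 332:[-478, -13, -355] 340:[-763, -16, -670] 348:[-777, -16, -647] 356:[-788, -16, -622]
2487 [-23.76220446 -22.77594595  84.23319003] [-15.96306942  21.25077881 136.63782658]
84 17 [-17.5 -18.7  85.6] -22.2 21.2
90 169 [-17.1   0.1  91.7] -22.4 20.9
96 209 [-17.9  -1.2  94.3] -22.2 21.2
102 211 [-18.   -1.2 102. ] -22.3 21.0
108 230 [-18.2   0.5 108.1] -22.5 21.0
114 205 [-18.2  -1.1 113.8] -22.8 21.0
120 258 [-18.   -1.1 120.1] -22.3 20.7
126 338 [-18.4  -0.5 126.4] -22.5 21.0
132 708 [-19.7  -1.6 133.9] -22.7 21.3
138 142 [-20.9   0.7 135.3] -21.9 20.5
```

View pics/w4.png

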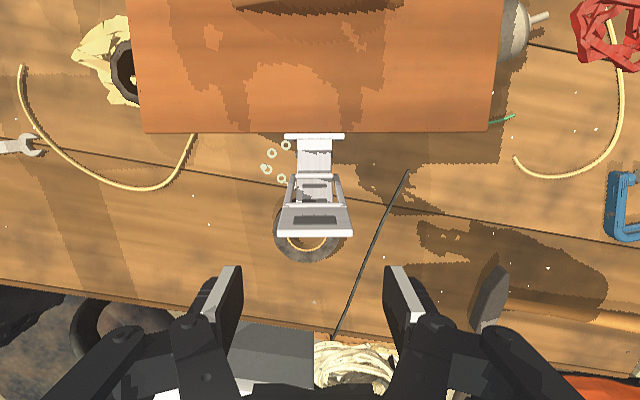

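The picture shows the tab upright, edge-on at about (315,225), with its top at z=+136 relative to the pivot. It is centred between the open fingers. I'll regrip deeper.

Emit:
{"fn": "arm_command", "kwargs": {
  "rows": [
    [[0.036, 0.004, 0.1], [0, 0, 0]],
    [[0.036, 0.004, 0.2], [0, 0, 0]],
    [[0.036, 0.004, 0.272], [0, 0, 0]],
    [[0.036, 0.004, 0.272], [0, 0, 0]]
  ]
}}

```text
clock: 7.4
position: [556.4, -37.2, 191.0]
ee_rot: [0.996, 0.089, -0.004, -0.0]
contact_force: [-0.1, 0.2, 0.3]
gripper_width: 64.0
grasp_force: 0.0
```

Emit:
{"fn": "arm_command", "kwargs": {
  "rows": [
    [[0, 0, 0], [0, 0, 0]],
    [[0, 0, 0], [0, 0, 0]],
    [[0, 0, 0], [0, 0, 0]],
    [[0, 0, 0], [0, 0, 0]],
    [[0, 0, 0], [0, 0, 0]]
  ],
  "grip": 0.4
}}

```text
clock: 7.9
position: [558.7, -37.1, 195.9]
ee_rot: [0.996, 0.089, 0.001, -0.0]
contact_force: [-0.6, 1.0, -0.2]
gripper_width: 42.4
grasp_force: 61.3
```

Emit:
{"fn": "arm_command", "kwargs": {
  "rows": [
    [[0.042, 0, 0.002], [0, 0, 0]],
    [[0.082, 0, 0.007], [0, 0, 0]],
    [[0.122, 0, 0.016], [0, 0, 0]],
    [[0.164, 0, 0.029], [0, 0, 0]],
    [[0.164, 0, 0.029], [0, 0, 0]]
  ]
}}

```text
clock: 8.4
position: [598.0, -30.1, 187.7]
ee_rot: [0.996, 0.089, -0.002, 0.0]
contact_force: [-3.6, 2.0, 2.8]
gripper_width: 42.7
grasp_force: 64.4
```

```bash
python3 -c "
from look import *
shift(C(20.5,0,64.8),0); im,P=look((200,396,8))
"
```

```text
t 8.4 at [19.9 -1.3 64.2] F [-3.6  2.   2.8] w 42.7 g 64.4 shift [ 0.002 -0.005 -0.003] turn [ 0.     0.001 -0.   ]
200:[52, -4, 73] 208:[48, -4, 73] 216:[44, -4, 73] 224:[39, -4, 73] 232:[35, -4, 74] 240:[31, -4, 74] 248:[27, -4, 76] 256:[23, -4, 77] 264:[19, -4, 78] 272:[5, -4, 62] 280:[0, -4, 62] 288:[10, -4, 86] 296:[12, -3, 97] 304:[18, -3, 112] 312:[20, -3, 121] 320:[21, -3, 127] 328:[19, -3, 129] 336:[-38, -4, 65] 344:[-39, -4, 70] 352:[-39, -3, 77] 360:[-41, -4, 81] 368:[-244, -8, -124] 376:[-258, -8, -124] 384:[-272, -8, -124] 392:[32, -2, 170]
```

Emit:
{"fn": "arm_command", "kwargs": {
  "rows": [
    [[0.002, 0, 0.018], [0, 0, 0]],
    [[0.003, 0, 0.036], [0, 0, 0]],
    [[0.003, 0, 0.054], [0, 0, 0]],
    [[0.003, 0, 0.07], [0, 0, 0]],
    [[0.003, 0, 0.07], [0, 0, 0]]
  ]
}}

```text
clock: 8.95
position: [598.1, -29.9, 169.6]
ee_rot: [0.996, 0.089, -0.001, -0.0]
contact_force: [-3.9, 2.2, 0.2]
gripper_width: 43.0
grasp_force: 64.2
```

```bash
python3 -c "
from look import *
shift(C(20.5,0,46),0); im,P=look((200,396,8))
"
```

```text
t 8.95 at [20.1 -1.1 46.1] F [-3.9  2.2  0.2] w 43.0 g 64.2 shift [ 0.002 -0.004  0.   ] turn [-0.     0.001  0.   ]
200:[58, -3, 73] 208:[54, -3, 73] 216:[50, -3, 73] 224:[47, -3, 73] 232:[43, -3, 73] 240:[39, -3, 74] 248:[35, -3, 74] 256:[31, -3, 74] 264:[27, -3, 76] 272:[24, -3, 77] 280:[20, -3, 77] 288:[6, -4, 62] 296:[12, -3, 78] 304:[17, -3, 93] 312:[20, -3, 103] 320:[21, -3, 109] 328:[19, -2, 111] 336:[-64, -4, 14] 344:[-71, -5, 14] 352:[-76, -5, 16] 360:[-80, -4, 20] 368:[-84, -4, 24] 376:[-239, -7, -124] 384:[-252, -7, -124] 392:[32, -2, 152]
```

Emit:
{"fn": "arm_command", "kwargs": {
  "rows": [
    [[0, 0, 0], [0, 0, 0]],
    [[0, 0, 0], [0, 0, 0]],
    [[0, 0, 0], [0, 0, 0]]
  ],
  "grip": 0.75
}}

```text
clock: 9.3
position: [600.7, -29.9, 171.0]
ee_rot: [0.996, 0.089, 0.002, 0.0]
contact_force: [0.9, 0.1, -0.3]
gripper_width: 64.0
grasp_force: 0.0
```

Emit:
{"fn": "arm_command", "kwargs": {
  "rows": [
    [[0, 0, -0.15], [0, 0, 0]],
    [[-0.1, 0, -0.3], [0, 0, 0]],
    [[-0.3, 0, -0.4], [0, 0, 0]],
    [[-0.4, 0, -0.4], [0, 0, 0]],
    [[-0.4, 0, -0.4], [0, 0, 0]]
  ]
}}

```text
clock: 9.8
position: [499.2, -48.2, 273.2]
ee_rot: [0.996, 0.089, 0.003, -0.0]
contact_force: [1.3, -0.6, 0.3]
gripper_width: 63.9
grasp_force: 0.0
```

```bash
python3 -c "
from look import *
im,P=look((100,300,7)); cv2.imwrite('pics/w5.png',im)
shift(C(-80,0,60),45)
"
```

```text
100:[-1, -5, 76] 107:[-8, -6, 11] 114:[-14, -6, 11] 121:[-20, -6, 11] 128:[-26, -6, 12] 135:[-32, -6, 12] 142:[-38, -6, 13] 149:[-44, -6, 14] 156:[-50, -6, 13] 163:[-57, -6, 15] 170:[-63, -6, 14] 177:[-70, -6, 15] 184:[-76, -6, 16] 191:[-81, -6, 22] 198:[-131, -8, -123] 205:[-138, -8, -113] 212:[-145, -8, -104] 219:[-155, -8, -105] 226:[-172, -8, -124] 233:[-183, -8, -123] 240:[-194, -8, -124] 247:[-205, -8, -123] 254:[-216, -8, -124] 261:[-227, -8, -123] 268:[-239, -8, -124] 275:[-250, -8, -124] 282:[-262, -9, -123] 289:[-273, -9, -123] 296:[-286, -9, -124]
t 9.85 at [-79.1  -1.5 148.8] F [1.  0.5 0. ] w 64.2 g 0.0 shift [-0.005 -0.006  0.355] turn [ 0.     0.248 -0.   ]
```

View pics/w5.png

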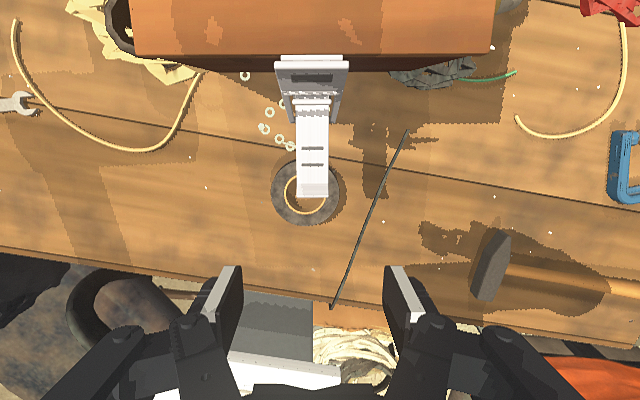

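The lever is near level (about 1.63). The link's tab is over the lid edge at (310,75) and the bar is hooked behind the lip. Next I'll shut the fingers and press the lever down.

```bash
cat > press.py <<'E'
from look import *
def plan(Ls,TIP=28,over=0,tmax=45,y=0):
    s=arm.read_state(); Rt=R.from_quat(s["ee_rot"])
    print("t",round(s["clock"],2),inC(s["position"]).round(1),s["contact_force"].round(1),"w",round(s["gripper_width"],1))
    for L in Ls:
        td=np.clip(90-np.degrees(L),20,tmax); t=np.radians(td); mis=np.pi/2-L-t
        c=11*abs(np.sin(mis))-over
        p=np.array([-10*np.cos(L)-62*np.sin(L),10*np.sin(L)-62*np.cos(L)])+c*np.array([-np.cos(L),np.sin(L)])
        p=p+TIP*np.array([np.sin(t),-np.cos(t)])
        z=np.sin(t)*e-np.cos(t)*zz; M=R.from_matrix(np.c_[np.cross(-f,z),-f,z])
        print(round(L,2),td.round(0),p.round(1),(Rt.inv().apply(C(p[0],y,p[1])-s["position"])/250).round(3).tolist(),((Rt.inv()*M).as_rotvec()/np.pi).round(3).tolist())
E
python3 -c "
from press import *
plan([1.63],over=-25)"
```

```text
t 9.85 [-79.1  -1.5 148.8] [1.  0.5 0. ] w 64.2
1.63 20.0 [-50.   16.7] [0.114, -0.006, 0.529] [0.0, 0.11, -0.0]
```

Emit:
{"fn": "arm_command", "kwargs": {
  "rows": [
    [[0.03, -0.006, 0.13], [0, 0.04, 0]],
    [[0.06, -0.006, 0.27], [0, 0.08, 0]],
    [[0.09, -0.006, 0.4], [0, 0.11, 0]],
    [[0.114, -0.006, 0.529], [0, 0.11, 0]],
    [[0.114, -0.006, 0.529], [0, 0.11, 0]]
  ],
  "grip": 0
}}

```text
clock: 10.35
position: [525.5, -41.7, 132.9]
ee_rot: [0.982, 0.087, 0.166, -0.015]
contact_force: [-0.0, -0.5, -0.6]
gripper_width: 0.3
grasp_force: 0.0
```

```bash
python3 -c "
from press import *
im,P=look((60,396,12)); cv2.imwrite('pics/w6.png',im)
i,d=arm.get_image('side'); S=(cloud('side',d)-PIV)@np.c_[e,f,zz]
m=(i.max(2)<75)&(abs(S[...,0]+60)<40)&(abs(S[...,1])<40)&(S[...,2]>5)&(S[...,2]<120)
Q=S[m]; print(len(Q),Q[np.argsort(Q[:,2])[:15]].round(0).tolist())
plan([1.63,1.55,1.45,1.35,1.25])"
```

```text
60:[13, -1, 101] 72:[11, -1, 96] 84:[10, -1, 90] 96:[8, -1, 84] 108:[6, -2, 77] 120:[3, -2, 71] 132:[-2, -2, 76] 144:[-4, -2, 64] 156:[0, -3, 10] 168:[-7, -2, 11] 180:[-14, -2, 12] 192:[-21, -2, 12] 204:[-27, -2, 13] 216:[-34, -2, 13] 228:[-40, -2, 13] 240:[-47, -2, 13] 252:[-54, -2, 14] 264:[-54, -2, 50] 276:[-58, -2, 60] 288:[-61, -2, 69] 300:[-63, -2, 76] 312:[-67, -2, 77] 324:[-69, -1, 84] 336:[-75, -1, 80] 348:[-79, -1, 79] 360:[-123, -2, -12] 372:[-183, -2, -122] 384:[-194, -3, -123]
59 [[-63.0, -12.0, 50.0], [-66.0, -13.0, 53.0], [-62.0, -11.0, 53.0], [-57.0, -6.0, 54.0], [-70.0, -14.0, 55.0], [-61.0, -15.0, 55.0], [-66.0, -13.0, 55.0], [-71.0, -11.0, 57.0], [-69.0, -13.0, 57.0], [-63.0, -13.0, 58.0], [-61.0, -15.0, 59.0], [-66.0, -14.0, 60.0], [-69.0, -13.0, 60.0], [-71.0, -13.0, 61.0], [-65.0, -12.0, 62.0]]
t 10.45 [-48.7   0.1  15.1] [-0.7  0.4  0. ] w -0.2
1.63 20.0 [-51.5  -8.3] [-0.042, 0.0, 0.084] [0.0, 0.001, 0.0]
1.55 20.0 [-52.7 -14.1] [-0.054, 0.0, 0.104] [0.0, 0.001, 0.0]
1.45 20.0 [-53.5 -21.4] [-0.067, 0.0, 0.131] [0.0, 0.001, 0.0]
1.35 20.0 [-53.4 -28.8] [-0.077, 0.0, 0.159] [0.0, 0.001, 0.0]
1.25 20.0 [-52.5 -36.1] [-0.084, 0.0, 0.187] [0.0, 0.001, 0.0]
```

```bash
python3 -c "
from press import *
plan([1.63,1.55,1.45,1.35,1.25,1.15,1.05,.95,.85],TIP=35)"
```

```text
t 10.45 [-48.7   0.1  15.1] [-0.7  0.4  0. ] w -0.2
1.63 20.0 [-49.1 -14.9] [-0.042, 0.0, 0.112] [0.0, 0.001, 0.0]
1.55 20.0 [-50.3 -20.6] [-0.054, 0.0, 0.132] [0.0, 0.001, 0.0]
1.45 20.0 [-51.1 -28. ] [-0.067, 0.0, 0.159] [0.0, 0.001, 0.0]
1.35 20.0 [-51.  -35.3] [-0.077, 0.0, 0.187] [0.0, 0.001, 0.0]
1.25 20.0 [-50.1 -42.7] [-0.083, 0.0, 0.215] [0.0, 0.001, 0.0]
1.15 24.0 [-46.4 -48.1] [-0.077, 0.0, 0.241] [0.0, 0.024, 0.0]
1.05 30.0 [-41.3 -52.5] [-0.064, 0.0, 0.264] [0.0, 0.056, 0.0]
0.95 36.0 [-35.9 -56.4] [-0.049, 0.0, 0.286] [0.0, 0.088, 0.0]
0.85 41.0 [-30.1 -59.7] [-0.031, 0.0, 0.307] [0.0, 0.119, 0.0]
```

Emit:
{"fn": "arm_command", "kwargs": {
  "rows": [
    [[-0.03, 0, 0.06], [0, 0, 0]],
    [[-0.042, 0, 0.112], [0, 0, 0]],
    [[-0.054, 0, 0.132], [0, 0, 0]],
    [[-0.067, 0, 0.159], [0, 0, 0]],
    [[-0.067, 0, 0.159], [0, 0, 0]]
  ]
}}

```text
clock: 10.95
position: [527.1, -41.3, 95.5]
ee_rot: [0.981, 0.088, 0.172, -0.015]
contact_force: [-0.0, 0.2, -0.5]
gripper_width: -0.1
grasp_force: 0.0
```

```bash
python3 -c "
from press import *
im,P=look((110,300,10))
plan([1.35,1.25,1.15,1.05,.95,.85],TIP=35)"
```

```text
110:[-4, -1, 73] 120:[-4, -1, 64] 130:[29, -3, -81] 140:[4, -2, 2] 150:[-2, -2, 9] 160:[-7, -2, 9] 170:[-11, -2, 8] 180:[-16, -2, 7] 190:[-20, -2, 7] 200:[-25, -2, 6] 210:[-30, -2, 5] 220:[-34, -2, 4] 230:[-39, -2, 3] 240:[-44, -1, 3] 250:[-48, -2, 2] 260:[-52, -2, 9] 270:[-55, -2, 18] 280:[-58, -2, 26] 290:[-60, -1, 32]
t 11.0 [-52.2   0.2 -27.9] [-0.6  0.4 -0.4] w -0.1
1.35 20.0 [-51.  -35.3] [-0.006, 0.001, 0.029] [0.0, 0.001, 0.0]
1.25 20.0 [-50.1 -42.7] [-0.012, 0.001, 0.058] [0.0, 0.001, 0.0]
1.15 24.0 [-46.4 -48.1] [-0.006, 0.001, 0.084] [0.0, 0.024, 0.0]
1.05 30.0 [-41.3 -52.5] [0.007, 0.001, 0.107] [0.0, 0.056, 0.0]
0.95 36.0 [-35.9 -56.4] [0.023, 0.001, 0.129] [0.0, 0.087, 0.0]
0.85 41.0 [-30.1 -59.7] [0.04, 0.001, 0.15] [0.0, 0.119, 0.0]
```

Emit:
{"fn": "arm_command", "kwargs": {
  "rows": [
    [[-0.006, 0, 0.029], [0, 0, 0]],
    [[-0.012, 0, 0.058], [0, 0, 0]],
    [[-0.006, 0, 0.084], [0, 0.024, 0]],
    [[0.007, 0, 0.107], [0, 0.056, 0]],
    [[0.007, 0, 0.107], [0, 0.056, 0]]
  ]
}}

```text
clock: 11.5
position: [536.1, -50.1, 74.5]
ee_rot: [0.964, 0.09, 0.247, -0.038]
contact_force: [-3.9, -1.2, 2.0]
gripper_width: 0.1
grasp_force: 1.9
```

```bash
python3 -c "
from press import *
im,P=look((50,300,10))
plan([.95,.85,.75,.65,.55,.45,.35],TIP=35)"
```

```text
50:[-2, -14, 66] 60:[-1, -14, 61] 70:[25, -13, 16] 80:[25, -13, 8] 90:[25, -12, 0] 100:[25, -12, -9] 110:[25, -12, -20] 120:[25, -12, -31] 130:[2, -12, 10] 140:[-2, -13, 8] 150:[-6, -13, 7] 160:[-10, -13, 5] 170:[-13, -13, 4] 180:[-17, -13, 1] 190:[-21, -13, -2] 200:[-25, -13, -4] 210:[-29, -13, -6] 220:[-33, -13, -9] 230:[-37, -13, -11] 240:[-41, -13, -14] 250:[-46, -13, -16] 260:[-50, -13, -12] 270:[-55, -13, -5] 280:[-59, -14, 3] 290:[-62, -14, 9]
t 11.55 [-43.5 -10.3 -48.5] [-1.5  0.1 -0.8] w -0.1
0.95 36.0 [-35.9 -56.4] [0.011, -0.04, 0.044] [-0.011, 0.036, -0.002]
0.85 41.0 [-30.1 -59.7] [0.025, -0.039, 0.067] [-0.011, 0.068, -0.002]
0.75 45.0 [-25.1 -63. ] [0.036, -0.039, 0.088] [-0.01, 0.088, -0.002]
0.65 45.0 [-21.9 -67.2] [0.039, -0.038, 0.109] [-0.01, 0.088, -0.002]
0.55 45.0 [-18.4 -71. ] [0.044, -0.037, 0.129] [-0.01, 0.088, -0.002]
0.45 45.0 [-14.5 -74.7] [0.05, -0.036, 0.149] [-0.01, 0.088, -0.002]
0.35 45.0 [-10.3 -78. ] [0.059, -0.036, 0.169] [-0.01, 0.088, -0.002]
```

```bash
python3 -c "
from press import *
s=arm.read_state(); print(s['joints'].round(3), s['joint_efforts'].round(1), s['wrist_torque'].round(2))"
```

```text
[ 0.181  0.22  -0.682 -0.2   -0.162  1.762] [  0.7 -24.8  14.5   3.    1.6   0.4] [-0.21  1.29  0.08]
```

Emit:
{"fn": "arm_command", "kwargs": {
  "rows": [
    [[0, 0, 0], [0, 0, 0]],
    [[0, 0, 0], [0, 0, 0]]
  ]
}}

```text
clock: 11.75
position: [540.2, -49.8, 77.3]
ee_rot: [0.963, 0.09, 0.25, -0.038]
contact_force: [-0.1, -1.5, -0.2]
gripper_width: 0.2
grasp_force: 0.2
```

```bash
python3 -c "
from press import *
s=arm.read_state(); print(s['joints'].round(3),s['joint_vel'].round(2)); plan([1.05,.95],TIP=35)"
```

```text
[ 0.184  0.22  -0.682 -0.183 -0.16   1.748] [ 0.01 -0.   -0.   -0.   -0.    0.01]
t 11.75 [-40.4 -10.5 -46.2] [-0.1 -1.5 -0.2] w 0.2
1.05 30.0 [-41.3 -52.5] [-0.015, -0.041, 0.021] [-0.01, 0.003, 0.0]
0.95 36.0 [-35.9 -56.4] [-0.004, -0.041, 0.046] [-0.01, 0.035, -0.0]
```

Joint 5 is at its limit (-0.16), so the tilt must stay below about 27°. I'll hold about 24° and press with the fingers' front corner. First I'll back the tilt off and see where the pose settles.

Emit:
{"fn": "arm_command", "kwargs": {
  "rows": [
    [[0, 0, 0], [0, -0.035, 0]],
    [[0, 0, 0], [0, -0.035, 0]],
    [[0, 0, 0], [0, -0.035, 0]]
  ]
}}

```text
clock: 12.05
position: [541.7, -49.2, 78.3]
ee_rot: [0.975, 0.093, 0.2, -0.033]
contact_force: [0.0, -0.1, 1.3]
gripper_width: -0.1
grasp_force: 0.8
```

```bash
sed -i 's/tmax=45,y=0/tmax=24,y=0,s_=68/; s/-10\*np.cos(L)-62\*np.sin(L),10\*np.sin(L)-62\*np.cos(L)/-10*np.cos(L)-s_*np.sin(L),10*np.sin(L)-s_*np.cos(L)/' press.py
python3 -c "
from press import *
s=arm.read_state(); print(s['joints'].round(3),(R.from_quat(s['ee_rot']).as_matrix()[:,2]).round(3)); im,P=look((50,300,12))
plan([1.1,1.0,.9,.8,.7,.6,.5],TIP=35)"
```

```text
[ 0.189  0.235 -0.632 -0.094 -0.299  1.655] [ 0.384  0.101 -0.918]
50:[4, -14, 85] 62:[4, -14, 81] 74:[3, -14, 77] 86:[3, -14, 73] 98:[2, -14, 69] 110:[-2, -14, 72] 122:[25, -13, -17] 134:[29, -12, -49] 146:[8, -12, 3] 158:[1, -13, 9] 170:[-3, -12, 7] 182:[-8, -13, 6] 194:[-13, -13, 3] 206:[-18, -13, 1] 218:[-23, -13, -3] 230:[-28, -13, -6] 242:[-33, -13, -9] 254:[-39, -13, -12] 266:[-43, -13, -3] 278:[-47, -14, 6] 290:[-51, -14, 14]
t 12.1 [-39.8 -10.1 -45.7] [-0.1  0.7  2. ] w -0.3
1.1 24.0 [-51.2 -53.4] [-0.054, -0.04, 0.012] [-0.01, 0.004, 0.001]
1.0 24.0 [-49.3 -58.9] [-0.056, -0.039, 0.035] [-0.01, 0.004, 0.001]
0.9 24.0 [-47.  -64.3] [-0.055, -0.039, 0.058] [-0.01, 0.004, 0.001]
0.8 24.0 [-44.2 -69.5] [-0.053, -0.038, 0.082] [-0.01, 0.004, 0.001]
0.7 24.0 [-40.9 -74.4] [-0.049, -0.037, 0.105] [-0.01, 0.004, 0.001]
0.6 24.0 [-37.2 -79.2] [-0.043, -0.036, 0.129] [-0.01, 0.004, 0.001]
0.5 24.0 [-33.  -83.7] [-0.035, -0.036, 0.152] [-0.01, 0.004, 0.001]
```

Emit:
{"fn": "arm_command", "kwargs": {
  "rows": [
    [[-0.054, -0.04, -0.02], [-0.01, 0, 0]],
    [[-0.056, -0.039, 0.025], [-0.01, 0, 0]],
    [[-0.055, -0.039, 0.058], [-0.01, 0, 0]],
    [[-0.053, -0.038, 0.082], [-0.01, 0, 0]],
    [[-0.053, -0.038, 0.082], [-0.01, 0, 0]]
  ]
}}

```text
clock: 12.6
position: [534.0, -41.9, 54.1]
ee_rot: [0.976, 0.089, 0.196, -0.02]
contact_force: [-1.5, -0.1, 0.3]
gripper_width: -0.0
grasp_force: 0.5
```

```bash
python3 -c "
from press import *
s=arm.read_state(); print(s['joints'].round(3)); im,P=look((50,300,12))
plan([.8,.7,.6,.5,.4,.3,.2,.1],TIP=35)"
```

```text
[ 0.234  0.263 -0.751  0.102 -0.162  1.422]
50:[-5, -3, 67] 62:[-5, -3, 63] 74:[-5, -3, 59] 86:[-5, -3, 54] 98:[25, -4, -27] 110:[29, -4, -53] 122:[29, -4, -73] 134:[0, -3, 3] 146:[28, -5, -123] 158:[-9, -3, 4] 170:[-12, -3, 1] 182:[-16, -3, -4] 194:[-20, -3, -8] 206:[-24, -4, -13] 218:[-29, -4, -18] 230:[-34, -4, -23] 242:[-39, -4, -28] 254:[-45, -4, -35] 266:[-49, -4, -27] 278:[-53, -4, -18] 290:[-57, -4, -9]
t 12.65 [-44.6  -1.6 -68.8] [-0.5  0.1  0.6] w 0.0
0.8 24.0 [-44.2 -69.5] [0.0, -0.007, 0.003] [-0.002, 0.007, 0.001]
0.7 24.0 [-40.9 -74.4] [0.005, -0.006, 0.027] [-0.002, 0.007, 0.001]
0.6 24.0 [-37.2 -79.2] [0.011, -0.006, 0.05] [-0.002, 0.007, 0.001]
0.5 24.0 [-33.  -83.7] [0.02, -0.006, 0.073] [-0.002, 0.007, 0.001]
0.4 24.0 [-28.4 -87.8] [0.03, -0.006, 0.095] [-0.002, 0.007, 0.001]
0.3 24.0 [-23.3 -91.5] [0.043, -0.006, 0.117] [-0.002, 0.007, 0.001]
0.2 24.0 [-17.9 -94.9] [0.058, -0.006, 0.138] [-0.002, 0.007, 0.001]
0.1 24.0 [-12.  -97.7] [0.075, -0.006, 0.157] [-0.002, 0.007, 0.001]
```

Joint 5 is at its limit again at 22°, with the lever at about 0.75. I'll reduce the tilt to 14° and push past centre to about 0.28. The last part I'll do with the tool yawed 90° and open, so a finger's back does the pushing and the gripper body stays clear.

```bash
python3 -c "
from press import *
plan([.75,.7,.65,.6,.5,.4,.32,.25],TIP=35,tmax=14,s_=64)"
```

```text
t 12.65 [-44.6  -1.6 -68.8] [-0.5  0.1  0.6] w 0.0
0.75 14.0 [-46.9 -69.9] [-0.01, -0.007, 0.001] [-0.002, -0.049, 0.001]
0.7 14.0 [-45.3 -72.3] [-0.008, -0.007, 0.012] [-0.002, -0.049, 0.001]
0.65 14.0 [-43.7 -74.7] [-0.006, -0.006, 0.023] [-0.002, -0.049, 0.001]
0.6 14.0 [-42. -77.] [-0.003, -0.006, 0.035] [-0.002, -0.049, 0.001]
0.5 14.0 [-38.1 -81.5] [0.004, -0.006, 0.057] [-0.002, -0.049, 0.001]
0.4 14.0 [-33.8 -85.6] [0.014, -0.006, 0.079] [-0.002, -0.049, 0.001]
0.32 14.0 [-30.  -88.6] [0.023, -0.006, 0.096] [-0.002, -0.049, 0.001]
0.25 14.0 [-26.4 -91.1] [0.032, -0.006, 0.111] [-0.002, -0.049, 0.001]
```

Emit:
{"fn": "arm_command", "kwargs": {
  "rows": [
    [[-0.009, -0.006, 0.007], [0, -0.049, 0]],
    [[-0.006, -0.006, 0.023], [0, -0.049, 0]],
    [[0.0, -0.006, 0.046], [0, -0.049, 0]],
    [[0.009, -0.006, 0.068], [0, -0.049, 0]],
    [[0.014, -0.006, 0.079], [0, -0.049, 0]]
  ]
}}

```text
clock: 13.15
position: [545.1, -38.2, 38.1]
ee_rot: [0.988, 0.091, 0.122, -0.013]
contact_force: [-0.2, -0.3, 0.9]
gripper_width: 0.1
grasp_force: 0.5
```

```bash
python3 -c "
from press import *
s=arm.read_state(); print(s['joints'].round(3)); im,P=look((50,330,12))
plan([.4,.3,.25,.2,.15],TIP=35,tmax=14,s_=64)
i,d=arm.get_image('side'); cv2.imwrite('pics/s7.png',cv2.resize(i[130:280,240:400],None,fx=4,fy=4,interpolation=cv2.INTER_CUBIC))"
```

```text
[ 0.232  0.341 -0.594  0.023 -0.391  1.501]
50:[5, 0, 102] 62:[5, 0, 102] 74:[5, 0, 102] 86:[5, 0, 102] 98:[5, 0, 102] 110:[5, 0, 102] 122:[5, 0, 102] 134:[5, 0, 102] 146:[5, 0, 102] 158:[5, 0, 102] 170:[5, 0, 102] 182:[5, 0, 102] 194:[5, 0, 102] 206:[5, 0, 102] 218:[5, 0, 102] 230:[5, 0, 102] 242:[5, 0, 102] 254:[5, 0, 102] 266:[5, 0, 102] 278:[5, 0, 102] 290:[-36, -2, -24] 302:[-38, -2, -17] 314:[-42, -2, -16] 326:[-45, -2, -12]
t 13.2 [-33.6   0.1 -85.6] [ 0.4  0.6 -0.3] w -0.3
0.4 14.0 [-33.8 -85.6] [-0.001, 0.0, -0.0] [-0.001, -0.0, 0.001]
0.3 14.0 [-29.  -89.4] [0.014, 0.001, 0.019] [-0.001, -0.0, 0.001]
0.25 14.0 [-26.4 -91.1] [0.023, 0.001, 0.028] [-0.001, -0.0, 0.001]
0.2 14.0 [-23.8 -92.7] [0.031, 0.001, 0.037] [-0.001, -0.0, 0.001]
0.15 14.0 [-21.  -94.2] [0.041, 0.001, 0.046] [-0.001, -0.0, 0.001]
```

View pics/s7.png

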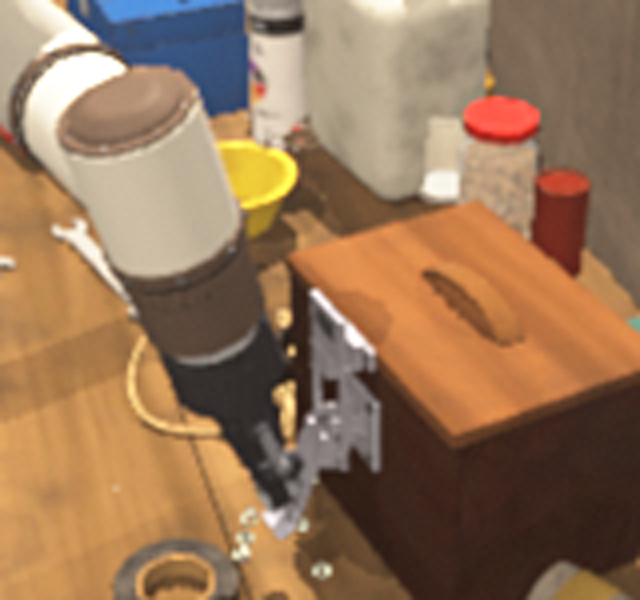

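The side view shows the fingers on the lever near its curl at (285,510). The link is upright on the keeper at (340,330), and the gripper body stands well clear of the latch. I'll keep going in small steps.

Emit:
{"fn": "arm_command", "kwargs": {
  "rows": [
    [[0.007, 0, 0.01], [0, 0, 0]],
    [[0.014, 0, 0.019], [0, 0, 0]],
    [[0.023, 0, 0.028], [0, 0, 0]],
    [[0.023, 0, 0.028], [0, 0, 0]]
  ]
}}

```text
clock: 13.65
position: [552.4, -36.6, 33.0]
ee_rot: [0.988, 0.091, 0.121, -0.013]
contact_force: [-0.2, 0.3, 0.9]
gripper_width: 0.1
grasp_force: 0.0
```

Emit:
{"fn": "arm_command", "kwargs": {
  "rows": [
    [[0.009, 0, 0.009], [0, 0, 0]],
    [[0.018, 0, 0.018], [0, 0, 0]],
    [[0.018, 0, 0.018], [0, 0, 0]]
  ]
}}

```text
clock: 13.95
position: [557.9, -35.6, 29.7]
ee_rot: [0.988, 0.091, 0.121, -0.013]
contact_force: [0.1, 0.3, -0.4]
gripper_width: 0.3
grasp_force: 0.0
```

```bash
python3 -c "
from press import *
plan([.15,.1,.05,0],TIP=35,tmax=14,s_=64)
i,d=arm.get_image('side'); S=(cloud('side',d)-PIV)@np.c_[e,f,zz]
np.save('S.npy',S)
cv2.imwrite('pics/s8.png',cv2.resize(i[130:280,240:400],None,fx=4,fy=4,interpolation=cv2.INTER_CUBIC))"
```

```text
t 13.95 [-20.5   0.4 -93.8] [ 0.1  0.3 -0.4] w 0.3
0.15 14.0 [-21.  -94.2] [-0.002, 0.001, 0.001] [-0.001, -0.0, 0.001]
0.1 14.0 [-18.2 -95.6] [0.007, 0.001, 0.009] [-0.001, -0.0, 0.001]
0.05 14.0 [-15.2 -96.9] [0.018, 0.002, 0.017] [-0.001, -0.0, 0.001]
0 14.0 [-12.2 -98. ] [0.028, 0.002, 0.024] [-0.001, -0.0, 0.001]
```

View pics/s8.png

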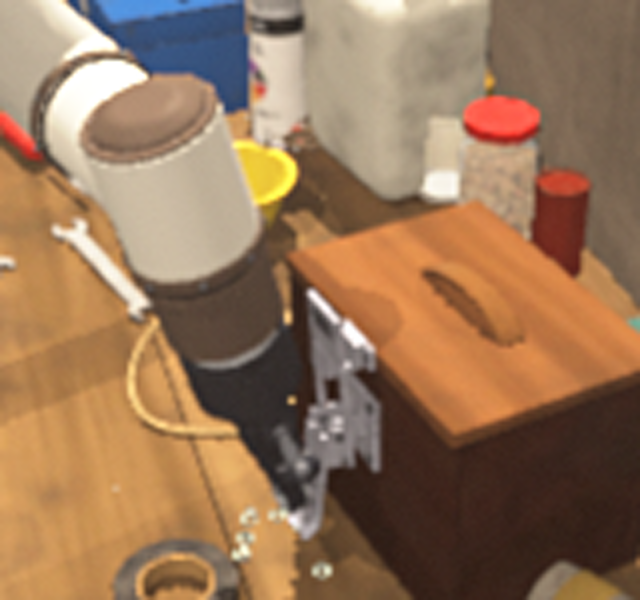

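The lever is now nearly vertical, with its curl at (300,525), and the body is still clear. I'll press the last few millimetres.

Emit:
{"fn": "arm_command", "kwargs": {
  "rows": [
    [[0.01, 0, 0.009], [0, 0, 0]],
    [[0.02, 0, 0.014], [0, 0, 0]],
    [[0.03, 0, 0.018], [0, 0, 0]],
    [[0.03, 0, 0.018], [0, 0, 0]]
  ]
}}

```text
clock: 14.4
position: [565.6, -34.2, 27.2]
ee_rot: [0.988, 0.091, 0.121, -0.013]
contact_force: [-0.9, -0.8, 0.4]
gripper_width: -0.1
grasp_force: 0.3
```

```bash
python3 -c "
from press import *
plan([0],TIP=35,tmax=14,s_=64)"
```

```text
t 14.4 [-12.7   0.4 -96.3] [-0.9 -0.8  0.4] w -0.1
0 14.0 [-12.2 -98. ] [0.0, 0.001, 0.007] [-0.001, 0.0, 0.001]
```

Emit:
{"fn": "arm_command", "kwargs": {
  "rows": [
    [[0.01, 0, 0.002], [0, 0, 0]],
    [[0.02, 0, 0.005], [0, 0, 0]],
    [[0.02, 0, 0.005], [0, 0, 0]]
  ]
}}

```text
clock: 14.7
position: [565.9, -34.5, 26.0]
ee_rot: [0.989, 0.09, 0.116, -0.012]
contact_force: [-11.1, -1.1, 7.0]
gripper_width: -0.2
grasp_force: 4.9
```

```bash
python3 -c "
from press import *
plan([0],TIP=35,tmax=14,s_=64)
i,d=arm.get_image('side'); S=(cloud('side',d)-PIV)@np.c_[e,f,zz]
m=(abs(S[...,1])<17)&(S[...,2]<-20)&(S[...,2]>-95)&(S[...,0]>-50)&(S[...,0]<15)&(i.min(2)>120)
Q=S[m]
for z in range(-95,-15,8):
  k=Q[abs(Q[:,2]-z)<4]
  if len(k): print(z,len(k),np.median(k,0).round(1))"
```

```text
t 14.7 [-12.4   0.1 -97.5] [-11.1  -1.1   7. ] w -0.2
0 14.0 [-12.2 -98. ] [0.0, 0.0, 0.002] [-0.001, 0.003, 0.001]
-87 10 [-15.7  -7.2 -86. ]
-79 9 [-12.4 -12.6 -80.7]
-71 1 [ -9.9 -14.9 -71.8]
-55 1 [-31.5  -7.4 -56.8]
-47 2 [-35.1  -5.8 -46.9]
-23 3 [  1.3 -13.5 -21. ]
```

The push now meets about 11 N without moving further, so the lever is on its hard stop. I'll retreat and check.

Emit:
{"fn": "arm_command", "kwargs": {
  "rows": [
    [[-0.08, 0, 0], [0, 0, 0]],
    [[-0.2, 0, -0.03], [0, 0, 0]],
    [[-0.36, 0, -0.1], [0, 0, 0]],
    [[-0.5, 0, -0.25], [0, 0, 0]],
    [[-0.55, 0, -0.4], [0, 0, 0]]
  ]
}}

```text
clock: 15.25
position: [411.0, -63.3, 89.6]
ee_rot: [0.989, 0.09, 0.118, -0.012]
contact_force: [1.9, -0.4, 0.2]
gripper_width: 0.0
grasp_force: 0.0
```

Emit:
{"fn": "arm_command", "kwargs": {
  "rows": [
    [[-0.1, 0, -0.2], [0, -0.06, 0]],
    [[-0.2, 0, -0.4], [0, -0.078, 0]],
    [[-0.2, 0, -0.5], [0, -0.078, 0]],
    [[-0.2, 0, -0.5], [0, -0.078, 0]]
  ]
}}

```text
clock: 15.65
position: [340.6, -76.8, 204.8]
ee_rot: [0.996, 0.092, 0.005, -0.002]
contact_force: [0.5, -0.0, -0.0]
gripper_width: 0.3
grasp_force: 0.0
```

```bash
python3 -c "
from press import *
i,d=arm.get_image('side'); S=(cloud('side',d)-PIV)@np.c_[e,f,zz]
cv2.imwrite('pics/s9.png',cv2.resize(i[170:290,270:400],None,fx=5,fy=5,interpolation=cv2.INTER_CUBIC))
m=(abs(S[...,1])<17)&(S[...,2]<0)&(S[...,2]>-95)&(S[...,0]>-50)&(S[...,0]<15)&(i.min(2)>110)
Q=S[m]
for z in range(-95,-5,10):
  k=Q[abs(Q[:,2]-z)<5]
  if len(k): print(z,len(k),np.median(k,0).round(1))
s=arm.read_state(); print(s['clock'],inC(s['position']),s['contact_force'].round(1))
T=(cloud('top',arm.get_image('top')[1])-PIV)@np.c_[e,f,zz]
m=(abs(T[...,1])<16)&(abs(T[...,0]-10)<40)&(T[...,2]>40); Q=T[m]
for x in range(-20,50,5):
  k=Q[abs(Q[:,0]-x)<2.5]
  if len(k): print(x,len(k),np.median(k,0).round(1))
"
```

```text
-85 23 [-15.2  -3.8 -83.1]
-75 18 [-10.   -7.4 -76.3]
-65 8 [ -9.1 -14.5 -64.2]
-55 3 [-10.2  -9.9 -52.5]
-45 7 [-10.1 -10.7 -45.1]
-35 7 [-10.2 -10.7 -33.8]
-25 13 [ -9.  -13.2 -24. ]
-15 20 [ -7.2 -13.6 -14.9]
15.7 [-242.31512116   -1.56755352   80.7096408 ] [-0.6 -0.6  1. ]
-5 37 [ -5.1   0.4 101.2]
0 20 [ -0.8   1.6 101.7]
5 19 [ 5.5 -0.3 58.7]
10 21 [10.  -0.3 58. ]
15 28 [14.6 -0.  68.7]
20 26 [20.1  2.6 71.9]
25 30 [24.9 -0.3 71.3]
30 28 [30.4 -1.3 70.1]
35 26 [35.  -0.1 69.8]
40 28 [39.9 -0.8 69.3]
45 30 [45.   0.6 69.6]
```

View pics/s9.png

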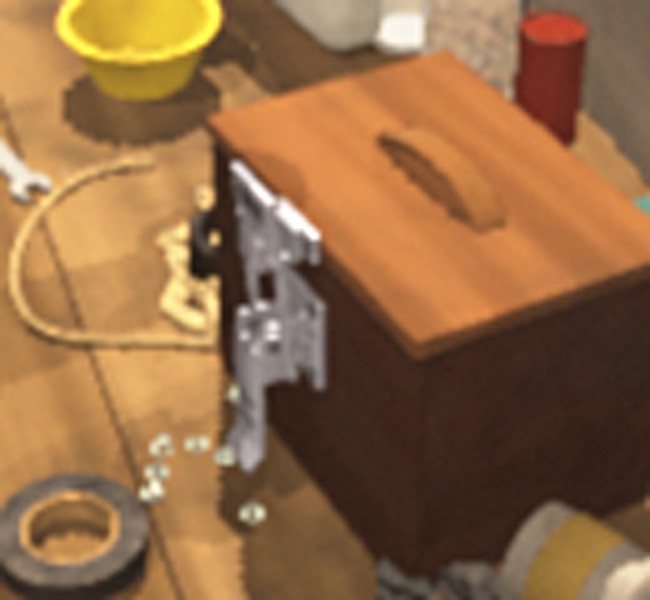

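The picture shows the lever flat against the chest, with its end at (245,460). The link stands up past the keeper and the lid is drawn down. I'll check from near that the bar really is in the slot before handing in.

Emit:
{"fn": "arm_command", "kwargs": {
  "rows": [
    [[0.25, 0, -0.15], [0, 0, 0]],
    [[0.4, 0, -0.25], [0, 0, 0]],
    [[0.6, 0, -0.3], [0, 0, 0]],
    [[0.72, 0, -0.3], [0, 0, 0]],
    [[0.72, 0, -0.3], [0, 0, 0]]
  ]
}}

```text
clock: 16.25
position: [520.2, -43.2, 271.3]
ee_rot: [0.996, 0.092, -0.002, -0.001]
contact_force: [-1.1, -0.4, -0.7]
gripper_width: 0.2
grasp_force: 0.0
```

```bash
python3 -c "
from look import *
s=arm.read_state(); print(s['clock'],inC(s['position']).round(1))
i=arm.camera_info('wrist'); im,d=arm.get_image('wrist'); P=(cloud('wrist',d,i)-PIV)@np.c_[e,f,zz]
np.savez('wl.npz',im=im,P=P)
for a,b in ((-1.5,1.5),(8,11),(13.5,16.5),(18.5,21)):
  m=(P[...,1]>a)&(P[...,1]<b)&(P[...,0]>-30)&(P[...,0]<48)&(P[...,2]>-30)
  vs=np.where(m.any(1))[0]; print(a,[np.median(P[v][m[v]],0)[[0,2]].round(0).astype(int).tolist() for v in vs[::2]])
"
```

```text
16.25 [-59.   -0.4 147.8]
-1.5 [[25, 320], [25, 320], [25, 320], [25, 320], [25, 320], [25, 320], [25, 320], [25, 320], [25, 320], [25, 320], [25, 320], [25, 320], [25, 320], [25, 320], [25, 320], [25, 320], [25, 320], [25, 320], [25, 320], [25, 320], [25, 320], [25, 320], [25, 320], [25, 320], [25, 320], [25, 320], [25, 320], [47, 69], [25, 320], [45, 69], [44, 69], [42, 69], [33, 195], [40, 70], [39, 70], [25, 320], [31, 195], [35, 69], [33, 70], [29, 195], [31, 70], [30, 69], [28, 68], [25, 320], [26, 72], [24, 72], [23, 73], [22, 73], [20, 73], [22, 197], [18, 73], [16, 56], [14, 57], [13, 57], [12, 58], [18, 189], [9, 58], [16, 189], [6, 62], [5, 63], [4, 73], [4, 85], [3, 91], [3, 98], [2, 101], [1, 105], [-1, 104], [-2, 104], [11, 212], [25, 320], [25, 320], [25, 320], [25, 320], [25, 320], [25, 320], [25, 320], [25, 320], [25, 320], [25, 320], [25, 320], [25, 320], [25, 320], [25, 320], [25, 320], [25, 320], [25, 320], [25, 320], [25, 320], [25, 320], [25, 320], [25, 320], [25, 320], [25, 320], [25, 320], [25, 320], [25, 320], [25, 320], [25, 320], [25, 320], [25, 320], [25, 
[... 1448 characters left out ...]
, 69], [39, 69], [38, 69], [37, 69], [35, 69], [34, 69], [33, 68], [31, 69], [30, 70], [29, 69], [28, 70], [26, 71], [25, 70], [24, 67], [22, 65], [13, -18], [11, -16], [10, -17], [8, -7], [7, 12], [6, 15], [4, 5], [6, 62], [5, 63], [4, 74], [3, 80], [3, 89], [2, 94], [2, 101], [1, 103], [-1, 104], [-2, 103], [-3, 103]]
18.5 [[48, 70], [47, 69], [45, 70], [44, 69], [43, 69], [42, 69], [40, 69], [39, 69], [38, 69], [37, 69], [35, 70], [34, 70], [33, 69], [31, 69], [30, 69], [29, 70], [28, 70], [26, 71], [25, 71], [24, 65], [22, 64], [12, -14], [11, -1], [10, 11], [9, 23], [8, 33], [7, 43], [6, 52], [5, 61], [5, 70], [4, 77], [3, 84], [2, 92], [2, 97], [1, 103], [0, 103], [-1, 103], [-3, 103]]
```

The near view confirms it. The bar is at about x 3–4, z 60, inside the slot against the lip, within about 5.5 mm of the seat. The lid is down about 4 mm (0.025 rad) and the lever lies flat.

```bash
python3 -c "
from bench import arm
print(arm.job_done())"
```

```text
the job is handed in; nothing more can be done
None
```

The latch is fastened and the job handed in at about 16 s of the 48 s allowed; the verdict wasn't shown. The last check had the bar in the keeper's slot, the lever flat, the lid at about 0.025 rad (limit 0.03), the arm clear and no sign of the other things being disturbed.

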